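# Clear the clamp fixture, load the shelf panels and lock it

## Task

The clamp fixture is still locked and littered from the last job: first pull its clamp lever fully back towards you, then take the three drilling saddles off the apron of the clamp fixture and hang them astride the rail, side by side. Then slide every dark shelf panel lying on the cardboard (two or three of them) under the roof of the fixture, one to a lane, fully home against the stop at the back, and once all are in, push the clamp lever fully over again, away from you; the panels must still be home at the end. Leave the other things on the bench alone.

Things in the scene. Friction and masses are not known exactly. Their poses are not given: they have to be found in the camera images.
- fixture: Fixed clamp fixture with three roofed lanes. Origin on the bench top below the middle of the lane mouths (the roof's near edge); x points into the lanes, away from the robot, z up. A grey bed plate 6 mm thick, 250 mm wide in y, runs from x = -170 mm (open apron before the mouths) to x = +130 mm. A panel fully home has its centre at x = +35 mm; its last 40 mm stick out of the mouth.
- lane1 (a point): Lane 1 of the fixture: middle of its mouth, on the bed's top (fixture x = 0, y = -72 mm); axes as fixture. The lane is 50 mm wide between steel dividers 22 mm wide with rounded noses, and runs along x for 110 mm to the stop.
- lane2 (a point): The middle lane's mouth, likewise (fixture y = 0).
- lane3 (a point): The third lane's mouth, likewise (fixture y = +72 mm).
- roof (a point): Centre of the top of the blue roof over the lanes. The roof covers fixture x = 0 to 122 mm and y = -119 to +119 mm; its underside is 33 mm and its top 43 mm above the bench, so the lanes are 27 mm high inside. Three upright cylinders stand on it at fixture x = 85 mm, up to 110 mm above the bench.
- clamp_lever (a joint): Angle of the clamp lever, a steel toggle lever 80 mm long on a block standing on the bed plate at fixture x = -20, y = +172 mm. 0 = leaning to fixture -x (towards the robot, open), 1.0 rad = fully over to fixture +x (locked). It stays where it is left; at the start it is locked.
- clamp_lever_tip (a point): Tip of the clamp lever.
- rail: Fixed stand: a round horizontal steel bar 14 mm in diameter and about 340 mm long on two end posts. Origin on the bench under the middle of the bar; the bar runs along the body's y axis.
- rail_mid (a point): Middle of the rail's bar, on the bar's axis, about 170 mm above the bench; axes as rail (y along the bar, z up).
- stock_board: Fixed sheet of cardboard 270 x 200 x 4 mm on which the panels lie at the start. Origin at the centre of its underside.
- panel1: Dark grey shelf panel 150 x 44 x 18 mm (x, y, z), about 0.1 kg, alike at both ends and like the other panels; may be absent. Origin at the centre of its underside.
- panel2: Dark grey shelf panel 150 x 44 x 18 mm (x, y, z), about 0.1 kg, alike at both ends and like the other panels; may be absent. Origin at the centre of its underside.
- panel3: Dark grey shelf panel 150 x 44 x 18 mm (x, y, z), about 0.1 kg, alike at both ends and like the other panels; may be absent. Origin at the centre of its underside.
- saddle1: Drilling saddle: aluminium channel of inverted-U section open below and at both ends, 80 mm long (x), 40 mm wide outside (y), 60 mm high (z), walls and top 5 mm thick, so 30 mm wide and 55 mm deep inside. About 0.12 kg. Stands on its two legs on the fixture's apron at the start. Origin at its underside, midway between the legs' feet.
- saddle1_crown (a point): Centre of the underside of that saddle's top, 55 mm above its origin: this rests on the bar when it hangs.
- saddle2: Drilling saddle: aluminium channel of inverted-U section open below and at both ends, 80 mm long (x), 40 mm wide outside (y), 60 mm high (z), walls and top 5 mm thick, so 30 mm wide and 55 mm deep inside. About 0.12 kg. Stands on its two legs on the fixture's apron at the start. Origin at its underside, midway between the legs' feet.
- saddle2_crown (a point): Centre of the underside of that saddle's top, 55 mm above its origin: this rests on the bar when it hangs.
- saddle3: Drilling saddle: aluminium channel of inverted-U section open below and at both ends, 80 mm long (x), 40 mm wide outside (y), 60 mm high (z), walls and top 5 mm thick, so 30 mm wide and 55 mm deep inside. About 0.12 kg. Stands on its two legs on the fixture's apron at the start. Origin at its underside, midway between the legs' feet.
- saddle3_crown (a point): Centre of the underside of that saddle's top, 55 mm above its origin: this rests on the bar when it hangs.
- glue: Amber glue jar with a white cap, 65 mm tall, 70 mm across, beyond the fixture; a bystander, not to be disturbed. Origin at the centre of its underside.
- tape: Roll of tape lying flat, 100 mm across, 48 mm high, beyond the fixture; a bystander, not to be disturbed. Origin at the centre of its underside.
- offcut: Small light wood offcut 70 x 30 x 20 mm on the robot's side; a bystander, not to be disturbed. Origin at the centre of its underside.
- rubber_block: Black rubber block 60 x 35 x 25 mm on the robot's side; a bystander, not to be disturbed. Origin at the centre of its underside.
Things that resemble listed ones, but are neither listed nor needed, are in the scene too. Leave any pink look-alike of the saddle3 alone. What is shaped like the panel1 but green is not meant.

How it is judged:
By the outcome, as a careful person would: the job done as asked, in the order asked, and still so for the second after the job is handed in, with the robot touching nothing.
Of panel1, panel2, panel3 only 2 to 3 are there at a start; the rules pass over those that are not, and their reading is None.
At some moment in a run one of panel1, panel2, panel3 may be knocked a few centimetres aside while the robot is not near it.
It also fails if it takes over 210 s, if anything falls off the work surface, if the arm or the gripper's body presses on something with over 40 N, if the wrist force passes 120 N, or if a joint passes its speed limit or range.

## Robot

A 6-joint arm with a two-finger parallel gripper is mounted at the origin on the work surface. World frame = base frame: x ahead of the robot, y to its left, z up, the work surface at z = 0. Lengths are in m, angles in rad, forces in N, time in s.
With the tool pointing down it reaches from about 0.35 to 0.975 m from the base axis. Payload 7.1 kg.
Tool frame: the origin (TCP) lies midway between the tips of the shut fingers; the grasp point (between the pads) lies 19 mm behind it (manip.hold_point_z is the distance from the TCP to the grasp point, in m); z points along the fingers, y is the line along which they close (so a half turn about z gives the same grasp; the last joint's range is limited). The gripper opens to 88 mm and grips with 3 to 60 N. Pads are 20 mm wide; open, the fingers measure 115 mm over their backs; the gripper's body (75 mm by 178 mm) begins 61 mm behind the grasp point.
Start: joints at [-1.173, 0.423, 1.63, -0, 1.089, -0.019], TCP at [0.253, -0.571, 0.223] pointing down, gripper open.
Joint ranges: [-3, 3], [-0.9, 2.11], [0.09, 2.58], [-1.31, 4.45], [0.11, 2.69], [-2.54, 2.54]. Speed limits (rad/s): [2.39, 2.39, 3.01, 3.14, 3.14, 3.14].

## Interface

Orientations are given as [roll, pitch, yaw] about the fixed x, y, z axes, in that order (R = Rz(yaw) Ry(pitch) Rx(roll)).
In Python, from workcell import manip, eyes, close_job, finder gives the robot as it stands.
- The arm moves only by the tool apply_moves, never from a script. Its argument "commands" is a list of rows, each an object with "slide": the shift along the tool's x, y, z as a fraction of full scale, a list of three; "roll": the turn about the tool's z as a fraction of full scale; "fingers": the opening, from -1 (shut) to 1 (fully open). In form: [{"slide": [x, y, z], "roll": roll, "fingers": fingers}, ...]. A call has 1 to 12 rows; each row shifts and turns the commanded pose from where the row before left it, along the tool's axes as they then stand; what a row does not reach is not made up. Full scale, the value 1, is 5 cm for a shift and 10 degrees for a turn. A row lasts 1/8 s, in which the tool goes at most 62.5 mm and 10.7 degrees, less where a joint would pass 70% of its speed; a pose out of reach is approached as far as the arm can. A call with a number of a shift or a turn outside -1 to 1 is refused whole. A call with a gripper value outside its range is refused whole. The fingers move at their own pace and stop on an object; "newtons" is the grip in N (left out, the last holds). Time passes only in rows, so rows that do not move let the fingers close. It gives the time, the measured TCP pose, the force, the opening and the grip force at its end, in the units of the state.
- manip.get_obs(): the state, without advancing time (a new reading comes with each control period).
- eyes.grab_frame(name): name is "side" or "top"; returns a dict with "color" (480x640x3 uint8, red, green, blue), "z_map" (480x640 float32, m along the optical axis (not along the pixel's ray), 0 where there is no reading), "intrinsics" (3x3 intrinsics, pixels), "k1" (the pictures are not rectified: a ray, as slopes to the right and down, at radius r is drawn at 1 + k1 r^2 times it, then the intrinsics apply), "world_from_camera" (4x4, takes a point from camera to world coordinates). Camera axes: x right, y down, z forward; pixel columns grow to the right and rows downward; lengths in m; the calibration is good to about 2 mm. A picture is of the moment at which its call begins.
- close_job(): hands the job in; it is judged then, once.
Trained networks look in the newest picture that a camera, given by its name, has taken for a name from the list of things; names that differ only in an ending like _2 or _b are one class to them, and where a whole thing is asked for, a point or a joint stands for the part that bears it (a point fixed in the world has none). Each returns a list of dicts, best first, with "p" (0 to 1); they miss things now and then, are a little off and sometimes report something else, mostly with a low value. They report only what shows in the picture. A call takes as long as a camera call. They do not tell look-alikes from the thing itself.
- finder.boxes_of(camera, thing): "box" ([centre column, centre row, width, height] in pixels, round what is visible of it).
The state is a dict: "clock": time; "joint_pos": joint angles; "joint_vel": joint speeds; "effort": joint torques, N m; "tool_pos": TCP position; "tool_rot": TCP orientation; "wrist_force": force on the tool from outside, world axes, zero at the start; "moment": the same for the moment, N m; "gripper_width": finger opening in m; "grip_force": force on a finger pad.
Only numpy, scipy, OpenCV 4.12 (cv2) and the standard library are available. Lean on these libraries where they do the work, as an engineer would, in place of code of your own. Each camera call takes 0.05 s, during which the arm holds its last target. There are 200 camera calls.

## Working session

There is one attempt and no reset: what is moved stays moved. The work goes in short steps, Python scripts to look and compute and a tool call to move; the robot and the scene stay as the last step left them, time stands still between calls to the robot, and variables do not carry over. Pictures are saved under pics/ and viewed, at most 14 in all, crops included, and the job is handed in when it is done.

Besides the shell and the picture viewer there is one more tool, called as name(argument=value, ...), one argument or row to a line, values as JSON. apply_moves: Moves the arm, as the interface text tells. Its arguments: {"type":"object","properties":{"commands":{"type":"array","items":{"type":"object","properties":{"slide":{"type":"array","items":{"type":"number","minimum":-1,"maximum":1}},"roll":{"type":"number","minimum":-1,"maximum":1},"fingers":{"type":"number"}}}},"newtons":{"type":"number"}},"required":["commands"]}

```bash
ls; mkdir -p pics; cat > h.py <<'E'
import numpy as np, cv2
from workcell import manip, eyes, close_job, finder
def grab(n,save=None):
    f=eyes.grab_frame(n)
    if save: cv2.imwrite('pics/'+save,f['color'][:,:,::-1])
    return f
def rays(f,uv):
    K=np.array(f['intrinsics']);uv=np.asarray(uv,float).reshape(-1,1,2)
    p=cv2.undistortPoints(uv,K,np.array([f['k1'],0,0,0,0.])).reshape(-1,2)
    return np.c_[p,np.ones(len(p))]
def cloud(f):
    h,w=f['z_map'].shape
    u,v=np.meshgrid(np.arange(w),np.arange(h))
    r=rays(f,np.c_[u.ravel(),v.ravel()])*f['z_map'].reshape(-1,1)
    T=np.array(f['world_from_camera'])
    return (r@T[:3,:3].T+T[:3,3]).reshape(h,w,3)
def proj(f,P):
    T=np.linalg.inv(np.array(f['world_from_camera']));P=np.atleast_2d(P)@T[:3,:3].T+T[:3,3]
    s=P[:,:2]/P[:,2:];s=s*(1+f['k1']*(s**2).sum(1,keepdims=True));K=np.array(f['intrinsics'])
    return s*[K[0,0],K[1,1]]+[K[0,2],K[1,2]]
E
python3 - <<'E'
from h import *
for n in('top','side'):
    f=grab(n,n+'0.png'); print(n,f['k1'],np.round(f['world_from_camera'],3).tolist(),np.round(f['intrinsics'],1).tolist())
    np.savez(n+'0.npz',**f)
print(manip.get_obs()); print(manip.hold_point_z)
E
```

```text
pics
top -0.17054432910955292 [[0.02, -0.99, 0.138, 0.314], [-1.0, -0.022, -0.011, 0.088], [0.014, -0.138, -0.99, 1.502], [0.0, 0.0, 0.0, 1.0]] [[609.8, 0.0, 316.5], [0.0, 609.8, 244.5], [0.0, 0.0, 1.0]]
side -0.044324483069839396 [[-0.942, -0.187, 0.279, 0.156], [-0.336, 0.514, -0.789, 1.089], [0.004, -0.837, -0.547, 0.821], [0.0, 0.0, 0.0, 1.0]] [[435.0, 0.0, 320.5], [0.0, 435.0, 241.7], [0.0, 0.0, 1.0]]
{'clock': 0.1, 'joint_pos': array([-1.17303752e+00,  4.23750654e-01,  1.63061176e+00, -3.51983558e-05,
        1.08856626e+00, -1.89570816e-02]), 'joint_vel': array([-0.00125719,  0.00015653, -0.00195983,  0.00122354,  0.00081251,
       -0.00199927]), 'effort': array([-9.28606605e-04, -5.45616674e+01, -2.74323642e+01,  6.44809823e-02,
        1.86746480e-02, -5.41911561e-05]), 'tool_pos': array([ 0.25282258, -0.57104162,  0.22198873]), 'tool_rot': array([-3.14025627e+00,  5.83133493e-06,  4.16732239e-01]), 'wrist_force': array([ 0.22746427, -0.00059863,  0.17274039]), 'moment': array([0.01415474, 0.0092904 , 0.04128233]), 'grip_force': 0.0, 'gripper_width': 0.08790162015761718}
0.0187
```

View pics/top0.png

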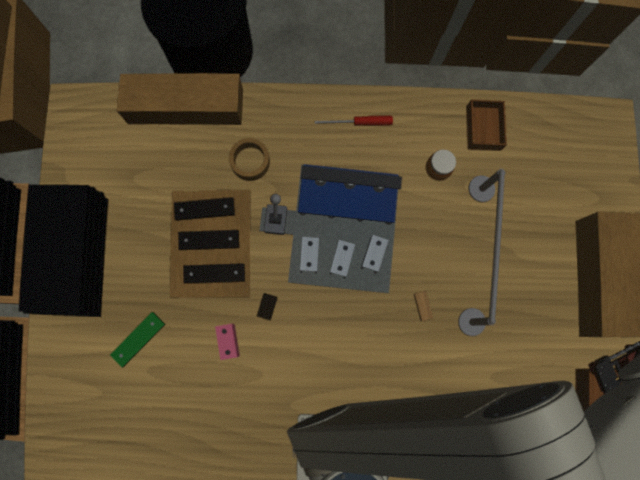

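View pics/side0.png

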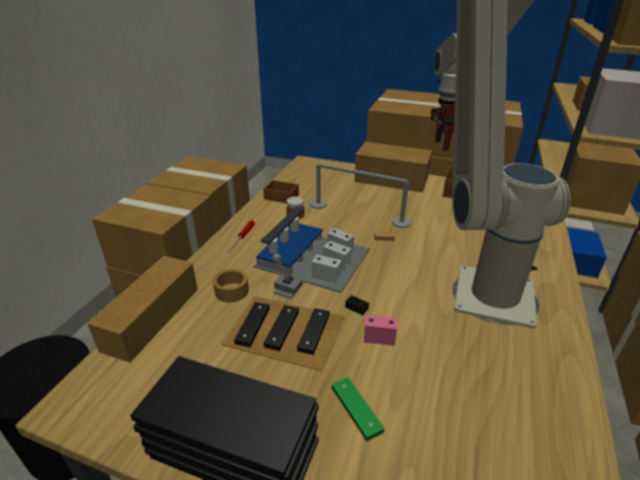

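The top view shows three dark panels at (205,208), (209,240) and (214,273). The green look-alike is at (138,339). Three white saddles stand on the apron at (310,254), (343,258) and (376,253), with the pink look-alike at (227,341). The lever is at (276,205) and the rail runs from (500,175) to (490,322). The black stack at (65,250) is far larger than a panel, and the rubber block is at (267,306).

```bash
python3 - <<'E'
from h import *
cl={}
for n in('top','side'):
    f=dict(np.load(n+'0.npz')); f['k1']=float(f['k1']); C=cloud(f); cl[n]=(f,C)
f,C=cl['top']; 
def rep(name,m,C,zlo=None,zhi=None):
    P=C[m]; r=cv2.minAreaRect((P[:,:2]*1000).astype(np.float32))
    print(name,len(P),'c',np.round(np.array(r[0]),1),'sz',np.round(r[1],1),'ang',round(r[2],1),'z med',np.round(np.percentile(P[:,2],[5,50,95])*1000,1),'mean',np.round(P[:,:2].mean(0)*1000,1))
hsv=cv2.cvtColor(f['color'],cv2.COLOR_RGB2HSV)
Z=C[:,:,2]
def seg(mask,box):
    u0,v0,u1,v1=box;m=np.zeros_like(mask);m[v0:v1,u0:u1]=mask[v0:v1,u0:u1];return m&(f['z_map']>0)
hi=(Z>0.05)&(Z<0.075)
for i,(u,v) in enumerate([(310,254),(343,258),(376,253)]):
    rep('saddle%d'%i,seg(hi,(u-16,v-26,u+17,v+26)),C)
hp=(Z>0.016)&(Z<0.03)
for i,(u,v) in enumerate([(205,208),(209,240),(214,273)]):
    rep('panel%d'%i,seg(hp&(hsv[:,:,2]<60),(u-38,v-15,u+38,v+15)),C)
rep('roof',seg((hsv[:,:,0]>100)&(hsv[:,:,0]<130)&(hsv[:,:,1]>120)&(Z<.06),(290,160,410,230)),C)
rep('bed',seg((Z>0.002)&(Z<0.012)&(hsv[:,:,1]<60),(285,205,402,296)),C)
rep('cardboard',seg((Z<0.015),(168,188,254,300))&(np.abs(Z-.004)<.002),C)
rep('bar',seg((Z>0.13)&(Z<0.2),(480,165,512,330)),C)
rep('barside',(C[:,:,2]>.13)&False|seg((Z>0.13)&(Z<0.2),(480,165,512,330)),C)
for u,v in[(276,200),(276,205),(276,212),(272,218),(285,220),(276,230)]: print(u,v,np.round(C[v,u]*1000))
print('bench',np.round(C[380,100]*1000,1),np.round(C[300,440]*1000,1))
fs,Cs=cl['side']
P=Cs.reshape(-1,3)
m=(P[:,2]>.155)&(P[:,2]<.19)&(P[:,0]>.4)&(P[:,0]<.9)&(P[:,1]<-.1)&(P[:,1]>-.5)
print('side bar',m.sum(), np.round(P[m].min(0),3),np.round(P[m].max(0),3))
E
python3 - <<'E'
import sys; sys.path.insert(0,'.')
import os; os.chdir('.')
from h import *
a=cv2.imread('pics/top0.png')[150:300,160:420]; b=cv2.imread('pics/side0.png')[180:340,220:420]
a=cv2.resize(a,(780,450),interpolation=cv2.INTER_CUBIC)
cv2.imwrite('pics/c0.png',cv2.convertScaleAbs(a,alpha=1.6)); 
cv2.imwrite('pics/c1.png',cv2.convertScaleAbs(cv2.resize(b,(750,600),interpolation=cv2.INTER_CUBIC),alpha=1.5))
E
```

```text
saddle0 568 c [492.   88.3] sz [39.9 80.9] ang 87.7 z med [61.7 66.4 71.8] mean [491.8  88.4]
saddle1 564 c [483.6   9.8] sz [40.  80.4] ang 75.9 z med [61.4 66.8 71.7] mean [483.5   9.8]
saddle2 576 c [497.5 -68.6] sz [40.7 80.8] ang 72.3 z med [61.7 66.8 71.6] mean [497.3 -68.1]
panel0 1007 c [606.  353.6] sz [ 45.5 149.9] ang 6.0 z med [17.7 22.4 27.5] mean [605.5 353.2]
panel1 1046 c [528.  338.7] sz [ 45.5 150.3] ang 3.3 z med [17.6 22.6 27.6] mean [527.7 338.3]
panel2 1042 c [444.5 322.1] sz [ 45.3 150.1] ang 3.7 z med [17.8 22.5 27.7] mean [444.6 321.6]
roof 3030 c [646.3  -3.7] sz [234.9 119.6] ang 85.3 z med [38.5 43.6 48.9] mean [627.1  -1.6]
bed 4789 c [526.8  17. ] sz [272.4 218.3] ang 85.3 z med [ 2.9  6.9 11. ] mean [508.9  14.1]
cardboard 2636 c [522.2 336.7] sz [282.9 217.2] ang 2.0 z med [2.2 4.  5.8] mean [516.9 332.1]
bar 1110 c [ 507.5 -330.7] sz [ 20.1 359.2] ang 85.1 z med [155.  175.9 181.2] mean [ 500.5 -330.1]
barside 1110 c [ 507.5 -330.7] sz [ 20.1 359.2] ang 85.1 z med [155.  175.9 181.2] mean [ 500.5 -330.1]
276 200 [611. 168. 110.]
276 205 [604. 169.  86.]
276 212 [592. 170.  58.]
272 218 [580. 180.  44.]
285 220 [578. 149.  34.]
276 230 [553. 170.  32.]
bench [ 1.730e+02  6.001e+02 -2.000e-01] [ 391.3 -239.9   -3.8]
side bar 299 [ 0.401 -0.352  0.155] [ 0.682 -0.311  0.179]
```

View pics/c1.png

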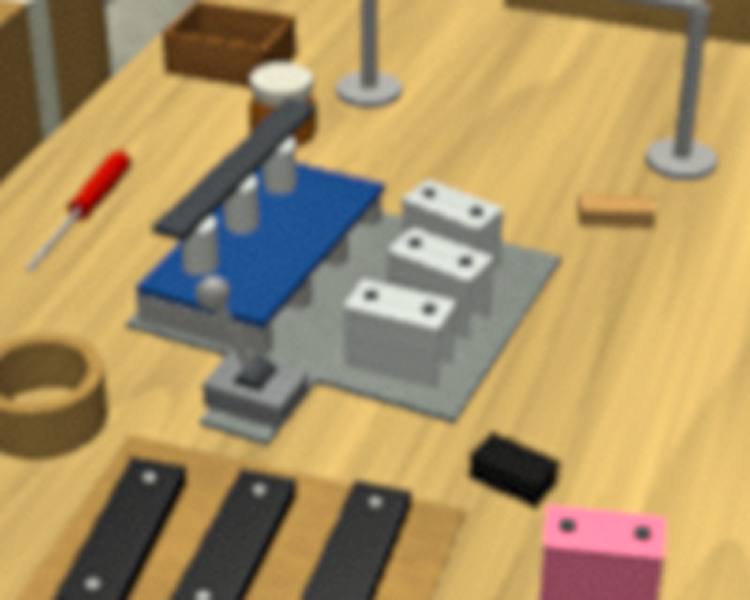

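The crop confirms three white inverted-U saddles on the apron. The lever leans back with its ball up, and three black panels lie on the cardboard with the pink saddle nearby. Next I refine the poses with ray-plane fits from both cameras.

```bash
cat >> h.py <<'E'
def onplane(f,uv,z):
    T=np.array(f['world_from_camera']);d=rays(f,uv)@T[:3,:3].T
    return T[:3,3]+d*((z-T[2,3])/d[:,2])[:,None]
def fit(f,m,z):
    """min-area rectangle of a mask on plane z: centre mm, size, yaw deg of the long side"""
    n,l,s,c=cv2.connectedComponentsWithStats(m.astype(np.uint8)); 
    if n<2: return None
    k=1+np.argmax(s[1:,4]); c=cv2.findContours((l==k).astype(np.uint8),0,2)[0]
    c=np.concatenate(c).reshape(-1,2); P=onplane(f,c,z)[:,:2]*1000
    r=cv2.minAreaRect(P.astype(np.float32)); (w,h),a=r[1],r[2]
    if h>w: w,h,a=h,w,a+90
    a=(a+90)%180-90
    mk=np.argwhere(l==k)[:,::-1]; M=onplane(f,mk,z)[:,:2].mean(0)*1000
    Q=(onplane(f,mk,z)[:,:2]*1000-M); ev,V=np.linalg.eigh(Q.T@Q); b=np.degrees(np.arctan2(V[1,1],V[0,1])); b=(b+90)%180-90
    return dict(c=np.round(r[0],1),sz=np.round([w,h],1),a=round(a,1),mean=np.round(M,1),pca=round(b,1),n=int(s[k,4]))
def near(C,xy,r): return np.hypot(C[:,:,0]-xy[0],C[:,:,1]-xy[1])<r
E
cat > m.py <<'E'
from h import *
for n in('top','side'):
    f=dict(np.load(n+'0.npz')); f['k1']=float(f['k1']); C=cloud(f);C=cv2.blur(C,(3,3)) if 0 else C
    Z=cv2.medianBlur(C[:,:,2].astype(np.float32),5)
    hsv=cv2.cvtColor(f['color'],cv2.COLOR_RGB2HSV);H,S,V=[hsv[:,:,i] for i in range(3)]
    print(n,'roof',fit(f,(H>100)&(H<130)&(S>120)&near(C,(.645,-.004),.16)&(Z<.07),.043))
    for i,xy in enumerate([(.492,.088),(.484,.01),(.4975,-.068)]):
        m=near(C,xy,.05)&(Z>.05)&(S<60); 
        m=m&((V>110) if n=='side' else (V>0)); m=cv2.morphologyEx(m.astype(np.uint8),cv2.MORPH_CLOSE,np.ones((7,7)))
        print('sad',i,fit(f,m,.066))
    for i,xy in enumerate([(.606,.353),(.528,.3385),(.4445,.322)]):
        m=near(C,xy,.085)&(V<70)&(Z<.04)&(Z>.015 if n=='top' else Z>.014);m=cv2.morphologyEx(m.astype(np.uint8),cv2.MORPH_CLOSE,np.ones((5,5)))
        print('pan',i,fit(f,m,.022))
    P=C.reshape(-1,3);
    m=(P[:,2]>.165)&(P[:,2]<.19)&(abs(P[:,0]-.5)<.05 if n=='top' else (P[:,0]>.3))&(P[:,1]<-.15)&(P[:,1]>-.52)&(P[:,0]<.75)
    Q=P[m]
    if n=='top': 
        A=np.polyfit(Q[:,1],Q[:,0],1); print('bar top fit x=a*y+b',A,'y',np.percentile(Q[:,1],[1,99]),'z',np.percentile(Q[:,2],[5,50,95]),len(Q))
    else: print('side bar',len(Q),np.round(Q.min(0),3),np.round(Q.max(0),3),np.polyfit(Q[:,1],Q[:,0],1) if len(Q)>5 else '')
    m=near(C,(.611,.169),.03)&(Z>.095)&(Z<.14); print('ball',m.sum(),np.round(C[m].mean(0),3),np.round(np.ptp(C[m],axis=0),3))
    m=near(C,(.67,-.005),.15)&(Z>.105)&(Z<.16); print('darkbar',np.round(np.percentile(C[m],[2,50,98],axis=0),3))
E
python3 m.py
```

```text
top roof {'c': array([629. ,  -2.4]), 'sz': array([234.3,  84.3]), 'a': 85.1, 'mean': array([627.2,  -1.7]), 'pca': np.float64(85.0), 'n': 3028}
sad 0 {'c': array([491.9,  88.3]), 'sz': array([80.7, 39.9]), 'a': -2.2, 'mean': array([491.8,  88.4]), 'pca': np.float64(-2.5), 'n': 559}
sad 1 {'c': array([483.8,   9.8]), 'sz': array([80.3, 40. ]), 'a': -14.4, 'mean': array([483.7,   9.7]), 'pca': np.float64(-14.4), 'n': 561}
sad 2 {'c': array([497.3, -68. ]), 'sz': array([80.9, 41.2]), 'a': -17.1, 'mean': array([497.2, -68.1]), 'pca': np.float64(-17.2), 'n': 572}
pan 0 {'c': array([605.9, 354.1]), 'sz': array([150.5,  45.9]), 'a': -83.9, 'mean': array([606. , 353.7]), 'pca': np.float64(-83.7), 'n': 1066}
pan 1 {'c': array([527.7, 338.2]), 'sz': array([149.1,  45.2]), 'a': -87.0, 'mean': array([527.6, 338.3]), 'pca': np.float64(-86.9), 'n': 1091}
pan 2 {'c': array([444.4, 322.2]), 'sz': array([148.4,  44.8]), 'a': -86.5, 'mean': array([444.4, 322.3]), 'pca': np.float64(-86.5), 'n': 1105}
bar top fit x=a*y+b [-3.13520376 -0.53559803] y [-0.34132796 -0.32089664] z [0.17050987 0.1762546  0.1
[... 651 characters left out ...]
rray([495.1, -64. ]), 'pca': np.float64(-18.3), 'n': 172}
pan 0 {'c': array([602.2, 360.5]), 'sz': array([153.7,  44.9]), 'a': -84.0, 'mean': array([601.8, 363.7]), 'pca': np.float64(-83.8), 'n': 696}
pan 1 {'c': array([525. , 345.8]), 'sz': array([152.7,  43.9]), 'a': -86.8, 'mean': array([524.2, 349.4]), 'pca': np.float64(-86.7), 'n': 708}
pan 2 {'c': array([442.1, 329.5]), 'sz': array([151.7,  44. ]), 'a': -86.7, 'mean': array([441.7, 333.1]), 'pca': np.float64(-86.7), 'n': 718}
side bar 349 [ 0.33  -0.352  0.165] [ 0.682 -0.307  0.179] [-9.46806068 -2.59487824]
ball 51 [0.612 0.179 0.106] [0.024 0.018 0.018]
darkbar [[ 0.65  -0.115  0.104]
 [ 0.67   0.008  0.107]
 [ 0.691  0.111  0.11 ]]
```

Roof, saddles, panels and ball agree to a few mm between the two views. Fixture origin is about (585.5, 1.3) mm with yaw -4.9°. The rail runs along world x with yaw -4.9° through (507,-331). Lever first.

apply_moves(
  commands=[
    {"slide": [0,0,-0.5],"roll": 0.96,"fingers": -1},
    {"slide": [0,0,-0.5],"roll": 0.96,"fingers": -1},
    {"slide": [0,0,-0.2],"roll": 0.96,"fingers": -1},
    {"slide": [0.3,-0.7,0],"roll": 0,"fingers": -1},
    {"slide": [0.3,-0.7,0],"roll": 0,"fingers": -1},
    {"slide": [0.3,-0.7,0],"roll": 0,"fingers": -1},
    {"slide": [0.3,-0.7,0],"roll": 0,"fingers": -1},
    {"slide": [0.3,-0.7,0],"roll": 0,"fingers": -1},
    {"slide": [0.3,-0.7,0],"roll": 0,"fingers": -1},
    {"slide": [0.3,-0.7,0],"roll": 0,"fingers": -1},
    {"slide": [0.3,-0.7,0],"roll": 0,"fingers": -1},
    {"slide": [0.3,-0.7,0],"roll": 0,"fingers": -1},
  ],
  newtons=30,
)

```text
clock: 1.6
tool_pos: [0.4148, -0.2679, 0.2825]
tool_rot: [-3.141, 0.0, -0.086]
wrist_force: [0.3, 0.3, 1.1]
gripper_width: 0.0008
grip_force: 0.0
```

```bash
cat > go.py <<'E'
# go.py x y z(mm) [yawdeg]: remaining travel from the present TCP in tool axes at the target yaw, units of 50 mm / 10 deg
import sys; from h import *
def go(x,y,z,yaw=None):
    o=manip.get_obs();p=o['tool_pos']*1000;w=np.degrees(o['tool_rot'][2]);yaw=w if yaw is None else yaw
    c,s=np.cos(np.radians(yaw)),np.sin(np.radians(yaw));d=np.array([x,y,z])-p
    u=np.round([(c*d[0]+s*d[1])/50,(s*d[0]-c*d[1])/50,-d[2]/50],3)
    print('t',round(o['clock'],1),'at',np.round(p,1),'yaw',round(w,1),'w',round(o['gripper_width']*1000,1),'F',np.round(o['wrist_force'],1),'| slide',u,'roll',round((w-yaw)/10,2))
if __name__=='__main__': go(*map(float,sys.argv[1:]))
E
python3 go.py 650 168 260 -4.9
```

```text
t 1.6 at [ 414.8 -267.9  282.5] yaw -4.9 w 0.8 F [0.3 0.3 1.1] | slide [ 3.942 -9.089  0.449] roll -0.0
```

apply_moves(
  commands=[
    {"slide": [0.4,-0.9,0],"roll": 0,"fingers": -1},
    {"slide": [0.4,-0.9,0],"roll": 0,"fingers": -1},
    {"slide": [0.4,-0.9,0],"roll": 0,"fingers": -1},
    {"slide": [0.4,-0.9,0],"roll": 0,"fingers": -1},
    {"slide": [0.4,-0.9,0],"roll": 0,"fingers": -1},
    {"slide": [0.4,-0.9,0],"roll": 0,"fingers": -1},
    {"slide": [0.4,-0.9,0],"roll": 0,"fingers": -1},
    {"slide": [0.4,-0.9,0],"roll": 0,"fingers": -1},
    {"slide": [0.4,-0.9,0],"roll": 0,"fingers": -1},
    {"slide": [0.35,-0.99,0],"roll": 0,"fingers": -1},
    {"slide": [0,0,0],"roll": 0,"fingers": -1},
  ],
)

```text
clock: 2.98
tool_pos: [0.6508, 0.1697, 0.2817]
tool_rot: [-3.141, 0.001, -0.082]
wrist_force: [-0.3, 0.2, -0.5]
gripper_width: 0.0003
grip_force: 0.0
```

apply_moves(
  commands=[
    {"slide": [0,0,0.9],"roll": 0,"fingers": -1},
    {"slide": [0,0,0.9],"roll": 0,"fingers": -1},
    {"slide": [0,0,0.9],"roll": 0,"fingers": -1},
    {"slide": [0,0,0.9],"roll": 0,"fingers": -1},
    {"slide": [0,0,0.2],"roll": 0,"fingers": -1},
    {"slide": [0,0,0],"roll": 0,"fingers": -1},
  ],
)

```text
clock: 3.72
tool_pos: [0.6502, 0.1661, 0.0929]
tool_rot: [3.141, 0.001, -0.086]
wrist_force: [0.2, -0.5, 0.6]
gripper_width: 0.0005
grip_force: 0.0
```

```bash
python3 go.py 542 168 92 -4.9
```

```text
t 3.7 at [650.2 166.1  92.9] yaw -4.9 w 0.5 F [ 0.2 -0.5  0.6] | slide [-2.159  0.147  0.018] roll -0.0
```

apply_moves(
  commands=[
    {"slide": [-0.25,-0.05,0],"roll": 0,"fingers": -1},
    {"slide": [-0.25,0,0],"roll": 0,"fingers": -1},
    {"slide": [-0.25,0,0],"roll": 0,"fingers": -1},
    {"slide": [-0.25,0,0],"roll": 0,"fingers": -1},
    {"slide": [-0.25,0,0],"roll": 0,"fingers": -1},
    {"slide": [-0.2,0,0],"roll": 0,"fingers": -1},
  ],
)

```text
clock: 4.47
tool_pos: [0.5771, 0.1754, 0.0925]
tool_rot: [3.141, 0.001, -0.086]
wrist_force: [0.2, 0.6, -0.0]
gripper_width: 0.0006
grip_force: 0.5
```

apply_moves(
  commands=[
    {"slide": [-0.1,0,0],"roll": 0,"fingers": -1},
    {"slide": [-0.1,0,0],"roll": 0,"fingers": -1},
    {"slide": [-0.1,0,0],"roll": 0,"fingers": -1},
  ],
)

```text
clock: 4.85
tool_pos: [0.5666, 0.1766, 0.0931]
tool_rot: [-3.141, -0.007, -0.085]
wrist_force: [19.9, -6.0, -13.6]
gripper_width: 0.0001
grip_force: 9.6
```

apply_moves(
  commands=[
    {"slide": [-0.06,0,0],"roll": 0,"fingers": -1},
    {"slide": [0,0,0],"roll": 0,"fingers": -1},
  ],
)

```text
clock: 5.1
tool_pos: [0.5665, 0.1768, 0.0934]
tool_rot: [-3.14, -0.013, -0.085]
wrist_force: [19.8, -3.7, -13.0]
gripper_width: 0.0003
grip_force: 9.8
```

apply_moves(
  commands=[
    {"slide": [0.3,0,0],"roll": 0,"fingers": -1},
    {"slide": [0,0,-0.8],"roll": 0,"fingers": -1},
    {"slide": [0,0,-0.8],"roll": 0,"fingers": -1},
    {"slide": [0,0.9,-0.4],"roll": 0,"fingers": -0.1},
    {"slide": [0,0.9,0],"roll": 0,"fingers": 0.4},
    {"slide": [0,0,0],"roll": 0,"fingers": 0.4},
  ],
)

```text
clock: 5.85
tool_pos: [0.5671, 0.0838, 0.193]
tool_rot: [3.141, 0.001, -0.089]
wrist_force: [-0.1, -0.1, -0.1]
gripper_width: 0.0271
grip_force: 0.0
```

```bash
python3 - <<'E'
from h import *
from go import go
f=grab('side','side1.png'); C=cloud(f); Z=C[:,:,2]
for c in((.545,.178),(.614,.171)):
    m=near(C,c,.022)&(Z>.095)&(Z<.13); print('ball',c,m.sum(),np.round(C[m].mean(0),3) if m.any() else '')
u,v=proj(f,[.575,.175,.06])[0].astype(int); cv2.imwrite('pics/c2.png',cv2.resize(f['color'][v-60:v+60,u-80:u+80,::-1],(640,480)))
go(491.9,88.3,150,-2.4)
E
```

```text
ball (0.545, 0.178) 60 [0.54  0.184 0.104]
ball (0.614, 0.171) 0 
t 5.9 at [567.4  85.1 192.8] yaw -5.1 w 31.0 F [-0.6 -0.7  0.3] | slide [-1.51e+00 -1.00e-03  8.55e-01] roll -0.27
```

View pics/c2.png

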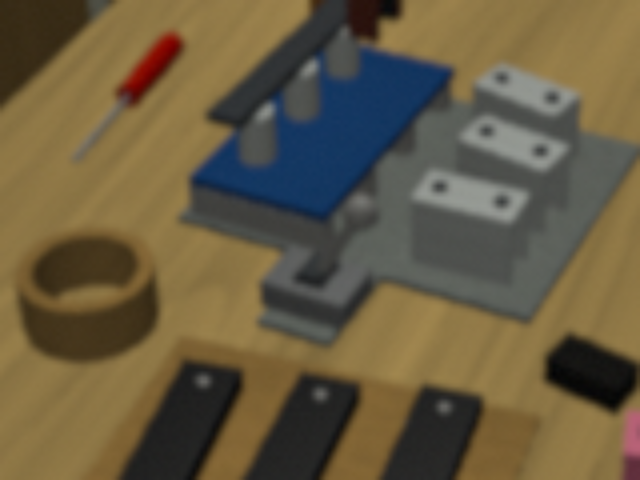

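The lever ball moved 74 mm towards the robot and then stopped hard, so it is fully open. Next is the nearest-lever saddle. I get the exact rail line in the same turn.

apply_moves(
  commands=[
    {"slide": [-0.5,0,0],"roll": -0.27,"fingers": 0.3},
    {"slide": [-0.5,0,0],"roll": 0,"fingers": 0.3},
    {"slide": [-0.51,0,0.5],"roll": 0,"fingers": 0.3},
    {"slide": [0,0,0.36],"roll": 0,"fingers": 0.3},
    {"slide": [0,0,0],"roll": 0,"fingers": 0.3},
  ],
)

```text
clock: 6.52
tool_pos: [0.4912, 0.091, 0.1485]
tool_rot: [3.141, 0.003, -0.038]
wrist_force: [0.3, -0.6, 0.4]
gripper_width: 0.0572
grip_force: 0.0
```

```bash
python3 - <<'E'
from h import *
from go import go
go(491.9,88.3,44,-2.4)
f=dict(np.load('top0.npz'));f['k1']=float(f['k1']);C=cloud(f);P=C[165:330,480:512].reshape(-1,3);P=P[(P[:,2]>.168)&(P[:,2]<.19)]
a=np.polyfit(P[:,0],P[:,1],1);print('bar y=a x+b',a,'x',np.percentile(P[:,0],[1,99]),'y@.5',np.polyval(a,.507),'deg',np.degrees(np.arctan(a[0])),'ztop',np.percentile(P[:,2],[50,80]))
f=dict(np.load('side0.npz'));f['k1']=float(f['k1']);C=cloud(f);P=C.reshape(-1,3);P=P[(P[:,2]>.162)&(P[:,2]<.185)&(abs(P[:,1]+.33)<.05)&(P[:,0]>.36)&(P[:,0]<.65)]
a=np.polyfit(P[:,0],P[:,1],1);print('side',a,np.polyval(a,.507),np.percentile(P[:,2],[50,95]))
E
```

```text
t 6.5 at [491.2  91.  148.5] yaw -2.2 w 57.2 F [ 0.3 -0.6  0.4] | slide [0.016 0.053 2.091] roll 0.02
bar y=a x+b [-0.09084051 -0.28501356] x [0.33288248 0.68107515] y@.5 -0.3310697013141043 deg -5.190531709598846 ztop [0.17619599 0.17889244]
side [-0.09165917 -0.28111528] -0.3275864811136754 [0.1720842  0.17701436]
```

apply_moves(
  commands=[
    {"slide": [0.02,0.03,0.7],"roll": 0,"fingers": 0.3},
    {"slide": [0,0.02,0.7],"roll": 0,"fingers": 0.3},
    {"slide": [0,0,0.69],"roll": 0,"fingers": 0.3},
    {"slide": [0,0,0],"roll": 0,"fingers": 0.3},
    {"slide": [0,0,0],"roll": 0,"fingers": -1},
    {"slide": [0,0,0],"roll": 0,"fingers": -1},
    {"slide": [0,0,0],"roll": 0,"fingers": -1},
    {"slide": [0,0,0],"roll": 0,"fingers": -1},
  ],
  newtons=25,
)

```text
clock: 7.52
tool_pos: [0.4944, 0.0879, 0.0467]
tool_rot: [-3.141, -0.003, -0.039]
wrist_force: [-0.7, 1.3, 7.4]
gripper_width: 0.04
grip_force: 25.0
```

apply_moves(
  commands=[
    {"slide": [0,0,-0.5],"roll": 0,"fingers": -1},
    {"slide": [0,0,-0.8],"roll": 0,"fingers": -1},
    {"slide": [0,0,-0.8],"roll": 0,"fingers": -1},
    {"slide": [0,0,-0.8],"roll": 0,"fingers": -1},
    {"slide": [0,0,-0.8],"roll": 0,"fingers": -1},
    {"slide": [0,0,-0.8],"roll": 0.27,"fingers": -1},
    {"slide": [0,0,0],"roll": 0,"fingers": -1},
  ],
)

```text
clock: 8.4
tool_pos: [0.4948, 0.0878, 0.2736]
tool_rot: [-3.14, -0.007, -0.086]
wrist_force: [0.2, -0.3, -1.5]
gripper_width: 0.0394
grip_force: 25.0
```

```bash
python3 go.py 601 -338.6 260 -5.1
```

```text
t 8.4 at [494.8  87.8 273.6] yaw -4.9 w 39.4 F [ 0.2 -0.3 -1.5] | slide [2.874 8.305 0.273] roll 0.02
```

apply_moves(
  commands=[
    {"slide": [0.29,0.83,0],"roll": 0,"fingers": -1},
    {"slide": [0.29,0.83,0],"roll": 0,"fingers": -1},
    {"slide": [0.29,0.83,0],"roll": 0,"fingers": -1},
    {"slide": [0.29,0.83,0],"roll": 0,"fingers": -1},
    {"slide": [0.29,0.83,0],"roll": 0,"fingers": -1},
    {"slide": [0.29,0.83,0],"roll": 0,"fingers": -1},
    {"slide": [0.29,0.83,0],"roll": 0,"fingers": -1},
    {"slide": [0.29,0.83,0],"roll": 0,"fingers": -1},
    {"slide": [0.29,0.83,0],"roll": 0,"fingers": -1},
    {"slide": [0.26,0.84,0],"roll": 0,"fingers": -1},
    {"slide": [0,0,0.4],"roll": 0,"fingers": -1},
    {"slide": [0,0,0],"roll": 0,"fingers": -1},
  ],
)

```text
clock: 9.9
tool_pos: [0.5983, -0.3372, 0.2463]
tool_rot: [-3.138, 0.006, -0.086]
wrist_force: [-0.7, 0.8, -0.3]
gripper_width: 0.0404
grip_force: 25.0
```

```bash
python3 - <<'E'
from h import *
from go import go
go(601,-339,163,-5.1)
f=grab('top','top2.png');g=grab('side','side2.png')
u,v=proj(f,[.55,-.335,.2])[0].astype(int);a=f['color'][v-75:v+75,u-70:u+70]
u,v=proj(g,[.58,-.335,.2])[0].astype(int);b=g['color'][max(v-75,0):max(v-75,0)+150,u-70:u+70]
cv2.imwrite('pics/c3.png',cv2.resize(np.hstack([a,b])[:,:,::-1],(784,420)))
E
```

```text
t 9.9 at [ 598.3 -337.2  246.3] yaw -4.9 w 40.4 F [-0.7  0.8 -0.3] | slide [0.057 0.03  1.666] roll 0.02
```

View pics/c3.png

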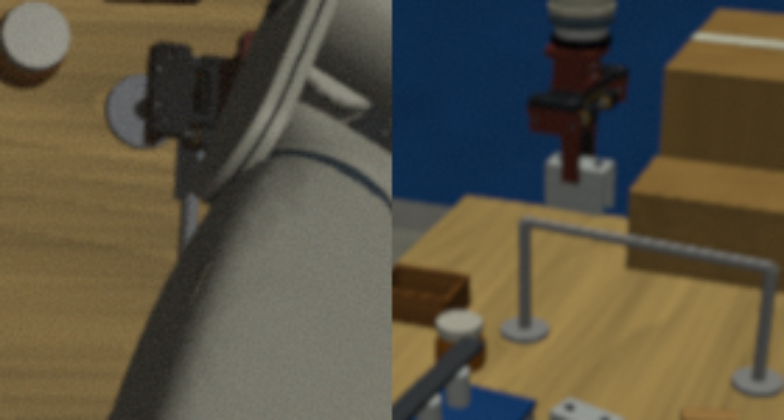

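The saddle hangs level in the gripper, above the far end of the bar in both crops. Lowering.

apply_moves(
  commands=[
    {"slide": [0.05,0.03,0.4],"roll": 0,"fingers": -1},
    {"slide": [0,0,0.4],"roll": 0,"fingers": -1},
    {"slide": [0,0,0.4],"roll": 0,"fingers": -1},
    {"slide": [0,0,0.3],"roll": 0,"fingers": -1},
    {"slide": [0,0,0.15],"roll": 0,"fingers": -1},
    {"slide": [0,0,0],"roll": 0,"fingers": -1},
  ],
)

```text
clock: 10.75
tool_pos: [0.6026, -0.3404, 0.167]
tool_rot: [-3.141, 0.001, -0.086]
wrist_force: [0.6, -0.5, -0.7]
gripper_width: 0.0401
grip_force: 25.0
```

apply_moves(
  commands=[
    {"slide": [0,0,0.04],"roll": 0,"fingers": -1},
    {"slide": [0,0,0],"roll": 0,"fingers": -1},
  ],
)

```text
clock: 11.0
tool_pos: [0.6031, -0.3406, 0.1662]
tool_rot: [3.141, -0.001, -0.086]
wrist_force: [0.9, 0.8, -1.0]
gripper_width: 0.0401
grip_force: 25.0
```

apply_moves(
  commands=[
    {"slide": [0,0,0.04],"roll": 0,"fingers": -1},
    {"slide": [0,0,0.04],"roll": 0,"fingers": -1},
    {"slide": [0,0,0],"roll": 0,"fingers": -1},
  ],
)

```text
clock: 11.38
tool_pos: [0.603, -0.3406, 0.1627]
tool_rot: [3.141, -0.001, -0.086]
wrist_force: [-2.3, 1.7, 4.6]
gripper_width: 0.04
grip_force: 25.0
```

apply_moves(
  commands=[
    {"slide": [0,0,0.03],"roll": 0,"fingers": -1},
    {"slide": [0,0,0],"roll": 0,"fingers": -1},
  ],
)

```text
clock: 11.62
tool_pos: [0.603, -0.3406, 0.1626]
tool_rot: [3.141, -0.001, -0.086]
wrist_force: [-6.5, 3.5, 13.1]
gripper_width: 0.0401
grip_force: 25.0
```

apply_moves(
  commands=[
    {"slide": [0,0,-0.05],"roll": 0,"fingers": 0.3},
    {"slide": [0,0,0],"roll": 0,"fingers": 0.3},
    {"slide": [0,0,0],"roll": 0,"fingers": 0.3},
    {"slide": [0,0,-0.5],"roll": 0,"fingers": 0.3},
    {"slide": [0,0,-0.6],"roll": 0,"fingers": 0.3},
    {"slide": [0,0,-0.6],"roll": 0.93,"fingers": 0.3},
    {"slide": [0,0,0],"roll": 0,"fingers": 0.3},
  ],
)

```text
clock: 12.5
tool_pos: [0.6041, -0.3412, 0.2501]
tool_rot: [3.14, -0.005, -0.248]
wrist_force: [-0.6, 0.3, -0.0]
gripper_width: 0.0573
grip_force: 0.0
```

```bash
python3 - <<'E'
from h import *
from go import go
g=grab('side');C=cloud(g);Z=C[:,:,2]
m=(np.abs(C[:,:,0]-.603)<.06)&(np.abs(C[:,:,1]+.34)<.05)&(Z>.11)&(Z<.2);print('hung',m.sum(),np.round(np.percentile(C[m],[2,50,98],axis=0),3))
go(483.8,9.8,46,-14.4)
E
```

```text
hung 470 [[ 0.552 -0.357  0.123]
 [ 0.596 -0.323  0.163]
 [ 0.65  -0.312  0.184]]
t 12.6 at [ 603.1 -340.7  248.1] yaw -14.1 w 57.0 F [ 0.5  0.  -1. ] | slide [-4.055 -6.195  4.043] roll 0.03
```

apply_moves(
  commands=[
    {"slide": [-0.5,-0.77,0],"roll": 0.03,"fingers": 0.3},
    {"slide": [-0.5,-0.77,0],"roll": 0,"fingers": 0.3},
    {"slide": [-0.5,-0.77,0],"roll": 0,"fingers": 0.3},
    {"slide": [-0.5,-0.77,0],"roll": 0,"fingers": 0.3},
    {"slide": [-0.5,-0.77,0],"roll": 0,"fingers": 0.3},
    {"slide": [-0.5,-0.77,0],"roll": 0,"fingers": 0.3},
    {"slide": [-0.5,-0.77,0.5],"roll": 0,"fingers": 0.3},
    {"slide": [-0.55,-0.8,0.5],"roll": 0,"fingers": 0.3},
    {"slide": [0,0,0.8],"roll": 0,"fingers": 0.3},
    {"slide": [0,0,0],"roll": 0,"fingers": 0.3},
  ],
)

```text
clock: 13.8
tool_pos: [0.4809, 0.0104, 0.1545]
tool_rot: [3.14, 0.008, -0.25]
wrist_force: [-0.3, -0.6, -0.3]
gripper_width: 0.0572
grip_force: 0.0
```

```bash
python3 go.py 483.8 9.8 46 -14.4
```

```text
t 13.8 at [480.9  10.4 154.5] yaw -14.3 w 57.2 F [-0.3 -0.6 -0.3] | slide [ 0.058 -0.004  2.17 ] roll 0.01
```

apply_moves(
  commands=[
    {"slide": [0.03,0,0.7],"roll": 0,"fingers": 0.3},
    {"slide": [0,0,0.7],"roll": 0,"fingers": 0.3},
    {"slide": [0,0,0.75],"roll": 0,"fingers": 0.3},
    {"slide": [0,0,0],"roll": 0,"fingers": 0.3},
    {"slide": [0,0,0],"roll": 0,"fingers": -1},
    {"slide": [0,0,0],"roll": 0,"fingers": -1},
    {"slide": [0,0,0],"roll": 0,"fingers": -1},
    {"slide": [0,0,0],"roll": 0,"fingers": -1},
  ],
)

```text
clock: 14.8
tool_pos: [0.4869, 0.0093, 0.0518]
tool_rot: [-3.141, -0.003, -0.253]
wrist_force: [0.0, -0.5, 7.1]
gripper_width: 0.0399
grip_force: 25.0
```

apply_moves(
  commands=[
    {"slide": [0,0,-0.5],"roll": 0,"fingers": -1},
    {"slide": [0,0,-0.8],"roll": 0,"fingers": -1},
    {"slide": [0,0,-0.8],"roll": 0,"fingers": -1},
    {"slide": [0,0,-0.8],"roll": 0,"fingers": -1},
    {"slide": [0,0,-0.8],"roll": 0,"fingers": -1},
    {"slide": [0,0,-0.6],"roll": -0.93,"fingers": -1},
    {"slide": [0,0,0],"roll": 0,"fingers": -1},
  ],
)

```text
clock: 15.68
tool_pos: [0.4869, 0.0096, 0.2679]
tool_rot: [-3.141, -0.006, -0.092]
wrist_force: [0.4, 0.1, -1.5]
gripper_width: 0.0395
grip_force: 25.0
```

```bash
python3 go.py 507 -331 260 -5.1
```

```text
t 15.7 at [486.9   9.6 267.9] yaw -5.3 w 39.5 F [ 0.4  0.1 -1.5] | slide [1.006 6.748 0.157] roll -0.02
```

apply_moves(
  commands=[
    {"slide": [0.13,0.84,0],"roll": 0,"fingers": -1},
    {"slide": [0.13,0.84,0],"roll": 0,"fingers": -1},
    {"slide": [0.13,0.84,0],"roll": 0,"fingers": -1},
    {"slide": [0.13,0.84,0],"roll": 0,"fingers": -1},
    {"slide": [0.13,0.84,0],"roll": 0,"fingers": -1},
    {"slide": [0.13,0.84,0],"roll": 0,"fingers": -1},
    {"slide": [0.13,0.84,0],"roll": 0,"fingers": -1},
    {"slide": [0.1,0.86,0],"roll": 0,"fingers": -1},
    {"slide": [0,0,0.4],"roll": 0,"fingers": -1},
    {"slide": [0,0,0],"roll": 0,"fingers": -1},
    {"slide": [0,0,0],"roll": 0,"fingers": -1},
  ],
)

```text
clock: 17.05
tool_pos: [0.505, -0.3301, 0.2447]
tool_rot: [-3.141, 0.001, -0.092]
wrist_force: [-0.3, -0.4, -1.4]
gripper_width: 0.0398
grip_force: 25.0
```

```bash
python3 go.py 507 -331 170 -5.1
```

```text
t 17.1 at [ 505.  -330.1  244.7] yaw -5.3 w 39.8 F [-0.3 -0.4 -1.4] | slide [0.042 0.013 1.494] roll -0.02
```

apply_moves(
  commands=[
    {"slide": [0,0.01,0.4],"roll": 0,"fingers": -1},
    {"slide": [0,0,0.4],"roll": 0,"fingers": -1},
    {"slide": [0,0,0.4],"roll": 0,"fingers": -1},
    {"slide": [0,0,0.2],"roll": 0,"fingers": -1},
    {"slide": [0,0,0.05],"roll": 0,"fingers": -1},
    {"slide": [0,0,0],"roll": 0,"fingers": -1},
  ],
)

```text
clock: 17.8
tool_pos: [0.5056, -0.3313, 0.1733]
tool_rot: [3.141, -0.001, -0.091]
wrist_force: [-0.2, -0.4, -0.3]
gripper_width: 0.0396
grip_force: 25.0
```

apply_moves(
  commands=[
    {"slide": [0,0,0.05],"roll": 0,"fingers": -1},
    {"slide": [0,0,0],"roll": 0,"fingers": -1},
  ],
)

```text
clock: 18.05
tool_pos: [0.5053, -0.3313, 0.1705]
tool_rot: [3.141, -0.0, -0.091]
wrist_force: [-0.3, -0.0, -1.1]
gripper_width: 0.0397
grip_force: 25.0
```

apply_moves(
  commands=[
    {"slide": [0,0,0.04],"roll": 0,"fingers": -1},
    {"slide": [0,0,0.04],"roll": 0,"fingers": -1},
    {"slide": [0,0,0],"roll": 0,"fingers": -1},
  ],
)

```text
clock: 18.42
tool_pos: [0.5053, -0.3314, 0.1677]
tool_rot: [3.141, -0.001, -0.091]
wrist_force: [-3.5, 2.8, 10.6]
gripper_width: 0.04
grip_force: 25.0
```

apply_moves(
  commands=[
    {"slide": [0,0,0.02],"roll": 0,"fingers": -1},
    {"slide": [0,0,0],"roll": 0,"fingers": -1},
  ],
)

```text
clock: 18.68
tool_pos: [0.5054, -0.3314, 0.1677]
tool_rot: [3.141, -0.001, -0.091]
wrist_force: [-5.8, 4.9, 18.1]
gripper_width: 0.0399
grip_force: 25.0
```

apply_moves(
  commands=[
    {"slide": [0,0,-0.06],"roll": 0,"fingers": 0.3},
    {"slide": [0,0,0],"roll": 0,"fingers": 0.3},
    {"slide": [0,0,0],"roll": 0,"fingers": 0.3},
    {"slide": [0,0,-0.5],"roll": 0,"fingers": 0.3},
    {"slide": [0,0,-0.6],"roll": 0.6,"fingers": 0.3},
    {"slide": [0,0,-0.5],"roll": 0.6,"fingers": 0.3},
    {"slide": [0,0,0],"roll": 0,"fingers": 0.3},
  ],
)

```text
clock: 19.55
tool_pos: [0.5062, -0.3319, 0.2497]
tool_rot: [3.141, -0.003, -0.3]
wrist_force: [0.2, 0.2, -1.3]
gripper_width: 0.0574
grip_force: 0.0
```

```bash
python3 go.py 496.5 -67.5 46 -17.2
```

```text
t 19.6 at [ 506.2 -331.9  249.7] yaw -17.2 w 57.4 F [ 0.2  0.2 -1.3] | slide [-1.748 -4.994  4.074] roll 0.0
```

apply_moves(
  commands=[
    {"slide": [-0.29,-0.83,0],"roll": 0,"fingers": 0.3},
    {"slide": [-0.29,-0.83,0],"roll": 0,"fingers": 0.3},
    {"slide": [-0.29,-0.83,0],"roll": 0,"fingers": 0.3},
    {"slide": [-0.29,-0.83,0],"roll": 0,"fingers": 0.3},
    {"slide": [-0.29,-0.83,0.5],"roll": 0,"fingers": 0.3},
    {"slide": [-0.3,-0.84,0.6],"roll": 0,"fingers": 0.3},
    {"slide": [0,0,0.8],"roll": 0,"fingers": 0.3},
    {"slide": [0,0,0],"roll": 0,"fingers": 0.3},
    {"slide": [0,0,0],"roll": 0,"fingers": 0.3},
  ],
)

```text
clock: 20.68
tool_pos: [0.4957, -0.0673, 0.1534]
tool_rot: [3.142, 0.0, -0.3]
wrist_force: [-0.9, -0.4, 0.2]
gripper_width: 0.0567
grip_force: 0.0
```

```bash
python3 go.py 496.5 -67.5 46 -17.2
```

```text
t 20.7 at [495.7 -67.3 153.4] yaw -17.2 w 56.7 F [-0.9 -0.4  0.2] | slide [ 1.600e-02 -1.000e-03  2.148e+00] roll 0.0
```

apply_moves(
  commands=[
    {"slide": [0.02,0,0.7],"roll": 0,"fingers": 0.3},
    {"slide": [0,0,0.7],"roll": 0,"fingers": 0.3},
    {"slide": [0,0,0.7],"roll": 0,"fingers": 0.3},
    {"slide": [0,0,0],"roll": 0,"fingers": 0.3},
    {"slide": [0,0,0],"roll": 0,"fingers": -1},
    {"slide": [0,0,0],"roll": 0,"fingers": -1},
    {"slide": [0,0,0],"roll": 0,"fingers": -1},
    {"slide": [0,0,0],"roll": 0,"fingers": -1},
  ],
)

```text
clock: 21.68
tool_pos: [0.4978, -0.0676, 0.0499]
tool_rot: [-3.141, -0.003, -0.3]
wrist_force: [-0.4, -1.4, 7.5]
gripper_width: 0.0397
grip_force: 25.0
```

apply_moves(
  commands=[
    {"slide": [0,0,-0.5],"roll": 0,"fingers": -1},
    {"slide": [0,0,-0.8],"roll": 0,"fingers": -1},
    {"slide": [0,0,-0.8],"roll": 0,"fingers": -1},
    {"slide": [0,0,-0.8],"roll": 0,"fingers": -1},
    {"slide": [0,0,-0.8],"roll": -0.6,"fingers": -1},
    {"slide": [0,0,-0.6],"roll": -0.6,"fingers": -1},
    {"slide": [0,0,0],"roll": 0,"fingers": -1},
  ],
)

```text
clock: 22.55
tool_pos: [0.4977, -0.0675, 0.2659]
tool_rot: [3.141, -0.006, -0.092]
wrist_force: [0.5, 0.1, -0.9]
gripper_width: 0.0398
grip_force: 25.0
```

```bash
python3 go.py 411 -322.5 260 -5.1
```

```text
t 22.6 at [497.7 -67.5 265.9] yaw -5.2 w 39.8 F [ 0.5  0.1 -0.9] | slide [-1.275  5.235  0.118] roll -0.01
```

apply_moves(
  commands=[
    {"slide": [-0.18,0.75,0],"roll": 0,"fingers": -1},
    {"slide": [-0.18,0.75,0],"roll": 0,"fingers": -1},
    {"slide": [-0.18,0.75,0],"roll": 0,"fingers": -1},
    {"slide": [-0.18,0.75,0],"roll": 0,"fingers": -1},
    {"slide": [-0.18,0.75,0],"roll": 0,"fingers": -1},
    {"slide": [-0.18,0.75,0],"roll": 0,"fingers": -1},
    {"slide": [-0.19,0.73,0],"roll": 0,"fingers": -1},
    {"slide": [0,0,0.4],"roll": 0,"fingers": -1},
    {"slide": [0,0,0],"roll": 0,"fingers": -1},
    {"slide": [0,0,0],"roll": 0,"fingers": -1},
  ],
)

```text
clock: 23.8
tool_pos: [0.4093, -0.3214, 0.2428]
tool_rot: [-3.141, 0.001, -0.091]
wrist_force: [-0.3, -0.1, -0.8]
gripper_width: 0.04
grip_force: 25.0
```

```bash
python3 go.py 411 -322.5 168 -5.1
```

```text
t 23.8 at [ 409.3 -321.4  242.8] yaw -5.2 w 40.0 F [-0.3 -0.1 -0.8] | slide [0.036 0.019 1.497] roll -0.01
```

apply_moves(
  commands=[
    {"slide": [0.03,0.02,0.4],"roll": 0,"fingers": -1},
    {"slide": [0,0,0.4],"roll": 0,"fingers": -1},
    {"slide": [0,0,0.4],"roll": 0,"fingers": -1},
    {"slide": [0,0,0.2],"roll": 0,"fingers": -1},
    {"slide": [0,0,0.1],"roll": 0,"fingers": -1},
    {"slide": [0,0,0],"roll": 0,"fingers": -1},
  ],
)

```text
clock: 24.55
tool_pos: [0.4111, -0.3231, 0.1685]
tool_rot: [3.141, -0.0, -0.091]
wrist_force: [-0.2, 0.3, -1.0]
gripper_width: 0.0396
grip_force: 25.0
```

apply_moves(
  commands=[
    {"slide": [0,0,0.04],"roll": 0,"fingers": -1},
    {"slide": [0,0,0.04],"roll": 0,"fingers": -1},
    {"slide": [0,0,0],"roll": 0,"fingers": -1},
  ],
)

```text
clock: 24.92
tool_pos: [0.4112, -0.3234, 0.1658]
tool_rot: [3.141, -0.001, -0.091]
wrist_force: [-3.2, 3.6, 11.8]
gripper_width: 0.0397
grip_force: 25.0
```

Contact on the bar. I release, turn towards the panels and check all three saddles.

apply_moves(
  commands=[
    {"slide": [0,0,-0.05],"roll": 0,"fingers": 0.3},
    {"slide": [0,0,0],"roll": 0,"fingers": 0.3},
    {"slide": [0,0,0],"roll": 0,"fingers": 0.3},
    {"slide": [0,0,-0.5],"roll": 0,"fingers": 0.3},
    {"slide": [0,0,-0.6],"roll": 0,"fingers": 0.3},
    {"slide": [0,0,-0.6],"roll": 0,"fingers": 0.3},
    {"slide": [0.1,-0.7,0],"roll": 0,"fingers": 0.5},
    {"slide": [0.1,-0.7,0],"roll": 0,"fingers": 0.5},
    {"slide": [0.1,-0.7,0],"roll": 0,"fingers": 0.5},
    {"slide": [0.1,-0.7,0],"roll": 0,"fingers": 0.5},
    {"slide": [0.1,-0.7,0],"roll": 0,"fingers": 0.5},
    {"slide": [0.1,-0.7,0],"roll": 0,"fingers": 0.5},
  ],
)

```text
clock: 26.42
tool_pos: [0.4599, -0.1155, 0.2516]
tool_rot: [-3.142, 0.0, -0.091]
wrist_force: [0.7, -0.6, -0.1]
gripper_width: 0.0659
grip_force: 0.0
```

apply_moves(
  commands=[
    {"slide": [0,0,0],"roll": -0.92,"fingers": 0.5},
    {"slide": [0,0,0],"roll": -0.92,"fingers": 0.5},
    {"slide": [0,0,0],"roll": -0.92,"fingers": 0.5},
    {"slide": [0,0,0],"roll": -0.92,"fingers": 0.5},
    {"slide": [0,0,0],"roll": -0.92,"fingers": 0.5},
    {"slide": [0,0,0],"roll": -0.92,"fingers": 0.5},
    {"slide": [0,0,0],"roll": -0.92,"fingers": 0.5},
    {"slide": [0,0,0],"roll": -0.92,"fingers": 0.5},
    {"slide": [0,0,0],"roll": -0.92,"fingers": 0.5},
    {"slide": [0,0,0],"roll": -0.92,"fingers": 0.5},
    {"slide": [0,0,0],"roll": -0.93,"fingers": 0.5},
  ],
)

```text
clock: 27.8
tool_pos: [0.4597, -0.1166, 0.2515]
tool_rot: [-3.141, -0.0, 1.682]
wrist_force: [-0.2, -1.0, -1.1]
gripper_width: 0.0656
grip_force: 0.0
```

```bash
cat > pan.py <<'E'
from h import *
from go import go
def panels(f,region=lambda C:(C[:,:,1]>.2)&(C[:,:,1]<.45)&(C[:,:,0]>.35)&(C[:,:,0]<.72),z=.022):
    C=cloud(f);Z=cv2.medianBlur(C[:,:,2].astype(np.float32),5);V=f['color'].max(2)
    m=(region(C)&(V<70)&(Z>z-.007)&(Z<z+.015)).astype(np.uint8);m=cv2.morphologyEx(cv2.morphologyEx(m,2,np.ones((3,3))),3,np.ones((5,5)))
    n,l,s,c=cv2.connectedComponentsWithStats(m);out=[]
    for k in range(1,n):
        if s[k,4]>500: r=fit(f,l==k,z);out.append(r);print(r)
    return out
E
python3 - <<'E'
from pan import *
f=grab('top','top3.png');g=grab('side','side3.png');panels(f)
go(600.5,405.7,100,96.1)
b=g['color'][90:420,180:480];cv2.imwrite('pics/c4.png',cv2.convertScaleAbs(cv2.resize(b,(660,594))[300*0:,:,::-1],alpha=1.4))
E
```

```text
{'c': array([605.9, 353.7]), 'sz': array([148.6,  46. ]), 'a': -83.7, 'mean': array([605.9, 353.7]), 'pca': np.float64(-83.4), 'n': 1061}
{'c': array([527.6, 338.2]), 'sz': array([149.2,  45.3]), 'a': -86.9, 'mean': array([527.6, 338.6]), 'pca': np.float64(-86.8), 'n': 1091}
{'c': array([444.4, 321.3]), 'sz': array([150.2,  44.7]), 'a': -86.7, 'mean': array([444.3, 321.9]), 'pca': np.float64(-86.7), 'n': 1105}
t 27.9 at [ 459.7 -116.6  251.5] yaw 96.1 w 66.0 F [ 0.8  0.2 -0.5] | slide [10.088  3.911  3.03 ] roll 0.0
```

View pics/c4.png

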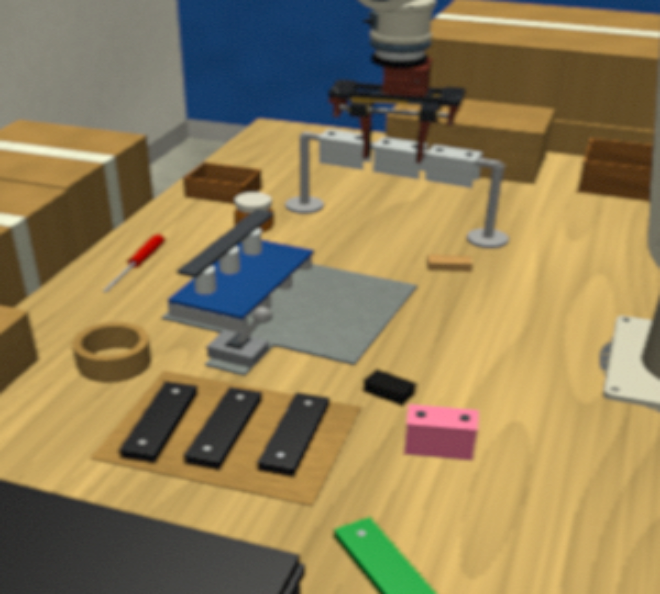

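The crop shows all three saddles astride the bar at (342,148), (398,158) and (453,166), an empty apron and the three panels unmoved. Panel 0 next.

apply_moves(
  commands=[
    {"slide": [0.84,0.33,0],"roll": 0,"fingers": 0.4},
    {"slide": [0.84,0.33,0],"roll": 0,"fingers": 0.4},
    {"slide": [0.84,0.33,0],"roll": 0,"fingers": 0.4},
    {"slide": [0.84,0.33,0],"roll": 0,"fingers": 0.4},
    {"slide": [0.84,0.33,0],"roll": 0,"fingers": 0.4},
    {"slide": [0.84,0.33,0],"roll": 0,"fingers": 0.4},
    {"slide": [0.84,0.33,0],"roll": 0,"fingers": 0.4},
    {"slide": [0.84,0.33,0],"roll": 0,"fingers": 0.4},
    {"slide": [0.84,0.33,0.2],"roll": 0,"fingers": 0.4},
    {"slide": [0.84,0.33,0.6],"roll": 0,"fingers": 0.4},
    {"slide": [0.84,0.32,0.6],"roll": 0,"fingers": 0.4},
    {"slide": [0.85,0.3,0.6],"roll": 0,"fingers": 0.4},
  ],
)

```text
clock: 29.4
tool_pos: [0.6015, 0.4072, 0.1504]
tool_rot: [-3.142, 0.0, 1.673]
wrist_force: [0.7, -0.1, 1.3]
gripper_width: 0.0614
grip_force: 0.0
```

apply_moves(
  commands=[
    {"slide": [0,0,0.6],"roll": 0,"fingers": 0.4},
    {"slide": [0,0,0],"roll": 0,"fingers": 0.4},
    {"slide": [0,0,0],"roll": 0,"fingers": 0.4},
  ],
)

```text
clock: 29.78
tool_pos: [0.6017, 0.4056, 0.1226]
tool_rot: [3.141, -0.0, 1.675]
wrist_force: [-0.2, 0.1, 0.4]
gripper_width: 0.0621
grip_force: 0.0
```

```bash
python3 go.py 600.2 405.4 10 96.4
```

```text
t 29.8 at [601.7 405.6 122.6] yaw 96.0 w 62.1 F [-0.2  0.1  0.4] | slide [-1.000e-03 -3.000e-02  2.252e+00] roll -0.04
```

apply_moves(
  commands=[
    {"slide": [0,-0.03,0.7],"roll": -0.04,"fingers": 0.4},
    {"slide": [0,0,0.7],"roll": 0,"fingers": 0.4},
    {"slide": [0,0,0.6],"roll": 0,"fingers": 0.4},
    {"slide": [0,0,0.2],"roll": 0,"fingers": 0.4},
    {"slide": [0,0,0],"roll": 0,"fingers": 0.4},
    {"slide": [0,0,0],"roll": 0,"fingers": -1},
    {"slide": [0,0,0],"roll": 0,"fingers": -1},
    {"slide": [0,0,0],"roll": 0,"fingers": -1},
    {"slide": [0,0,0],"roll": 0,"fingers": -1},
  ],
  newtons=45,
)

```text
clock: 30.9
tool_pos: [0.6005, 0.4061, 0.0132]
tool_rot: [3.14, -0.001, 1.684]
wrist_force: [-1.2, -1.0, 7.6]
gripper_width: 0.0434
grip_force: 45.0
```

apply_moves(
  commands=[
    {"slide": [0,0,-0.4],"roll": 0,"fingers": -1},
    {"slide": [0,0,-0.8],"roll": 0,"fingers": -1},
    {"slide": [0,0,-0.8],"roll": 0,"fingers": -1},
    {"slide": [0,0,-0.8],"roll": 0,"fingers": -1},
    {"slide": [0,0,-0.7],"roll": 0,"fingers": -1},
    {"slide": [0,0,0],"roll": 0,"fingers": -1},
  ],
)

```text
clock: 31.65
tool_pos: [0.6015, 0.4068, 0.1914]
tool_rot: [3.135, -0.003, 1.684]
wrist_force: [-0.0, -1.0, -1.6]
gripper_width: 0.0439
grip_force: 45.0
```

```bash
python3 - <<'E'
from pan import *
f=grab('top');T=np.radians(-4.9)
panels(f)
# held panel
C=cloud(f);V=f['color'].max(2);m=near(C,(.606,.354),.12)&(V<70)&(C[:,:,2]>.12);print(np.round(np.percentile(C[m],[2,50,98],axis=0),3))
def F(x,y): return 585.5+x*np.cos(T)-y*np.sin(T),1.3+x*np.sin(T)+y*np.cos(T)
for x,y in((-150,-72),(-150,0),(-150,72)): print(np.round(F(x,y),1))
x,y=F(-150,-72);go(x,y,150,175.1)
E
```

```text
[[0.496 0.282 0.193]
 [0.585 0.354 0.455]
 [0.68  0.44  0.614]]
[429.9 -57.6]
[436.   14.1]
[442.2  85.8]
t 31.7 at [600.3 406.  188.7] yaw 96.5 w 43.6 F [-0.4 -0.  -1.8] | slide [ 2.603 -9.53   0.773] roll -7.86
```

apply_moves(
  commands=[
    {"slide": [0,0,0],"roll": -0.87,"fingers": -1},
    {"slide": [0,0,0],"roll": -0.87,"fingers": -1},
    {"slide": [0,0,0],"roll": -0.87,"fingers": -1},
    {"slide": [0,0,0],"roll": -0.87,"fingers": -1},
    {"slide": [0,0,0],"roll": -0.87,"fingers": -1},
    {"slide": [0,0,0],"roll": -0.87,"fingers": -1},
    {"slide": [0,0,0],"roll": -0.87,"fingers": -1},
    {"slide": [0,0,0],"roll": -0.87,"fingers": -1},
    {"slide": [0,0,0],"roll": -0.9,"fingers": -1},
  ],
)

```text
clock: 32.83
tool_pos: [0.5985, 0.4048, 0.1842]
tool_rot: [-3.139, -0.003, 3.061]
wrist_force: [-0.4, 0.1, -1.2]
gripper_width: 0.0435
grip_force: 45.0
```

apply_moves(
  commands=[
    {"slide": [0.22,-0.8,0],"roll": 0,"fingers": -1},
    {"slide": [0.22,-0.8,0],"roll": 0,"fingers": -1},
    {"slide": [0.22,-0.8,0],"roll": 0,"fingers": -1},
    {"slide": [0.22,-0.8,0],"roll": 0,"fingers": -1},
    {"slide": [0.22,-0.8,0],"roll": 0,"fingers": -1},
    {"slide": [0.22,-0.8,0],"roll": 0,"fingers": -1},
    {"slide": [0.22,-0.8,0],"roll": 0,"fingers": -1},
    {"slide": [0.22,-0.8,0],"roll": 0,"fingers": -1},
    {"slide": [0.22,-0.8,0],"roll": 0,"fingers": -1},
    {"slide": [0.22,-0.8,0],"roll": 0,"fingers": -1},
    {"slide": [0.2,-0.8,0.3],"roll": 0,"fingers": -1},
    {"slide": [0.2,-0.73,0.5],"roll": 0,"fingers": -1},
  ],
)

```text
clock: 34.33
tool_pos: [0.4282, -0.0591, 0.1457]
tool_rot: [-3.142, -0.0, 3.056]
wrist_force: [0.8, 0.1, -2.2]
gripper_width: 0.0435
grip_force: 45.0
```

apply_moves(
  commands=[
    {"slide": [0,0,0.8],"roll": 0,"fingers": -1},
    {"slide": [0,0,0.8],"roll": 0,"fingers": -1},
    {"slide": [0,0,0.3],"roll": 0,"fingers": -1},
    {"slide": [0,0,0],"roll": 0,"fingers": -1},
  ],
)

```text
clock: 34.83
tool_pos: [0.4282, -0.0577, 0.0507]
tool_rot: [3.141, -0.003, 3.056]
wrist_force: [-0.4, 0.6, -1.3]
gripper_width: 0.0435
grip_force: 45.0
```

```bash
python3 - <<'E'
from pan import *
f=grab('top','top4.png');g=grab('side','side4.png')
go(429.9,-57.6,20,175.1)
u,v=proj(f,[.5,-.05,.05])[0].astype(int);a=f['color'][v-75:v+75,u-80:u+80]
u,v=proj(g,[.5,-.05,.05])[0].astype(int);b=g['color'][v-75:v+75,u-80:u+80]
cv2.imwrite('pics/c5.png',cv2.resize(np.hstack([a,b])[:,:,::-1],(800,375)))
np.savez('t4.npz',**f);np.savez('s4.npz',**g)
E
```

```text
t 34.9 at [429.8 -57.9  52.2] yaw 175.1 w 43.8 F [ 0.3 -0.7 -1.2] | slide [-0.002  0.006  0.645] roll -0.0
```

View pics/c5.png

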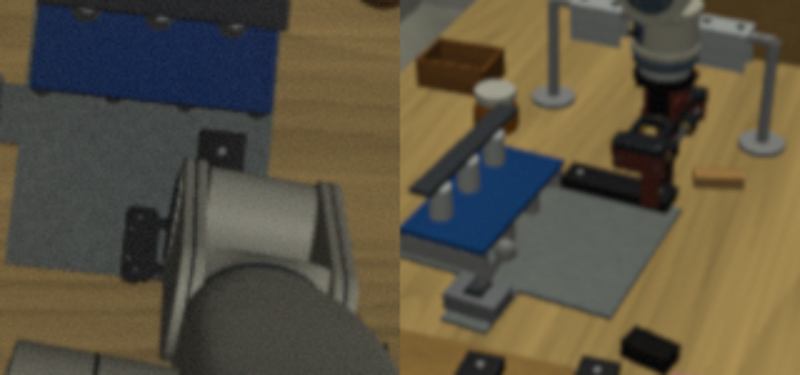

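The top crop shows the panel nose at (222,140), just ahead of the lane 1 mouth between divider noses (185,104) and (258,110). I measure the lateral offset against the roof in the same picture.

```bash
cat > lat.py <<'E'
from h import *
T=np.radians(-4.9);R=np.array([[np.cos(T),-np.sin(T)],[np.sin(T),np.cos(T)]]);O=np.array([585.5,1.3])
def tofix(P): return (P-O)@R   # mm world->fixture
def roofmid(f):
    C=cloud(f);hsv=cv2.cvtColor(f['color'],cv2.COLOR_RGB2HSV)
    m=(hsv[:,:,0]>100)&(hsv[:,:,0]<130)&(hsv[:,:,1]>110)&near(C,(.645,-.004),.17)
    Q=tofix(onplane(f,np.argwhere(m)[:,::-1],.043)[:,:2]*1000)
    L=[];N=[]
    for x in range(12,50,4):
        q=Q[abs(Q[:,0]-x)<3,1]
        if len(q)>20: L.append((q.min()+q.max())/2);N.append(np.ptp(q))
    E=[Q[abs(Q[:,1]-y)<4,0].min() for y in range(-105,110,10)]
    print('roof mid y per x',np.round(L,1),'width',np.round(np.median(N),1),'near edge x',np.round(E,1))
def panely(f,z,y0,xr,w=35):
    C=cloud(f);V=f['color'].max(2).astype(float)
    u,v=np.meshgrid(np.arange(640),np.arange(480));m=V<45
    Q=tofix(onplane(f,np.argwhere(m)[:,::-1],z)[:,:2]*1000)
    for x in range(*xr):
        q=Q[(abs(Q[:,0]-x)<2.5)&(abs(Q[:,1]-y0)<w),1]
        if len(q)>8: print('x',x,'y mid',round((q.min()+q.max())/2,1),'w',round(np.ptp(q),1))
    q=Q[abs(Q[:,1]-y0)<12];print('nose x',np.round(np.sort(q[q[:,0]<0,0])[-15:],1)[::5])
E
python3 - <<'E'
from lat import *
from pan import go
f=dict(np.load('top0.npz'));f['k1']=float(f['k1']);roofmid(f)
f=dict(np.load('t4.npz'));f['k1']=float(f['k1']);roofmid(f);panely(f,.061,-72,(-60,-15,6))
m=f['color'].max(2)<45
E
```

```text
roof mid y per x [ 0.2 -0.5 -0.3  0.1  0.5 -0.4  0.1  0.5 -0.2 -0. ] width 233.7 near edge x [2.4 2.1 2.7 1.9 3.  2.  3.4 2.3 1.8 2.6 1.8 3.  1.7 3.1 2.  1.5 2.4 1.6
 2.7 2.2 3.1 2. ]
roof mid y per x [-1.  -0.6 -0.3  0.1  0.5 -0.4  0.1  0.5 -0.3 -0. ] width 233.8 near edge x [2.4 1.6 2.7 1.6 3.  2.  3.4 2.3 1.5 2.6 1.8 3.  1.9 3.1 0.1 1.5 2.4 1.8
 2.7 1.9 3.1 2. ]
x -60 y mid -77.8 w 28.9
x -54 y mid -71.4 w 41.3
x -48 y mid -70.7 w 41.4
x -42 y mid -71.3 w 43.6
x -36 y mid -70.8 w 43.4
x -30 y mid -71.5 w 41.4
x -24 y mid -71.2 w 41.2
nose x [-28.  -26.9 -25.6]
```

Lateral error is under 1 mm (panel at y=-71.2, target -72). I lower to the bed and slide it in.

apply_moves(
  commands=[
    {"slide": [0,0.01,0.4],"roll": 0,"fingers": -1},
    {"slide": [0,0,0.28],"roll": 0,"fingers": -1},
    {"slide": [0,0,0],"roll": 0,"fingers": -1},
    {"slide": [0,0,0],"roll": 0,"fingers": -1},
  ],
)

```text
clock: 35.42
tool_pos: [0.4297, -0.0575, 0.0181]
tool_rot: [-3.142, 0.0, 3.056]
wrist_force: [0.8, 0.1, -2.1]
gripper_width: 0.0435
grip_force: 45.0
```

apply_moves(
  commands=[
    {"slide": [-0.2,0,0],"roll": 0,"fingers": -1},
    {"slide": [-0.2,0,0],"roll": 0,"fingers": -1},
    {"slide": [-0.2,0,0],"roll": 0,"fingers": -1},
    {"slide": [-0.2,0,0],"roll": 0,"fingers": -1},
    {"slide": [-0.2,0,0],"roll": 0,"fingers": -1},
  ],
)

```text
clock: 36.05
tool_pos: [0.48, -0.0618, 0.0176]
tool_rot: [-3.142, -0.0, 3.056]
wrist_force: [0.3, -0.3, -1.3]
gripper_width: 0.0436
grip_force: 45.0
```

```bash
python3 - <<'E'
from lat import *
from pan import go
go(585.5,1.3,16,175.1); print(tofix(manip.get_obs()['tool_pos'][:2]*1000))
E
```

```text
t 36.0 at [480.  -61.8  17.6] yaw 175.1 w 43.6 F [ 0.3 -0.3 -1.3] | slide [-1.995  1.438  0.033] roll -0.0
[-99.75376888 -71.90871033]
```

apply_moves(
  commands=[
    {"slide": [-0.25,0,0],"roll": 0,"fingers": -1},
    {"slide": [-0.25,0,0],"roll": 0,"fingers": -1},
    {"slide": [-0.25,0,0],"roll": 0,"fingers": -1},
    {"slide": [-0.25,0,0],"roll": 0,"fingers": -1},
    {"slide": [-0.25,0,0],"roll": 0,"fingers": -1},
    {"slide": [-0.2,0,0],"roll": 0,"fingers": -1},
  ],
)

```text
clock: 36.8
tool_pos: [0.5523, -0.0681, 0.0177]
tool_rot: [3.142, 0.0, 3.056]
wrist_force: [0.3, -0.3, -1.7]
gripper_width: 0.0434
grip_force: 45.0
```

apply_moves(
  commands=[
    {"slide": [-0.1,0,0],"roll": 0,"fingers": -1},
    {"slide": [-0.08,0,0],"roll": 0,"fingers": -1},
    {"slide": [-0.06,0,0],"roll": 0,"fingers": -1},
    {"slide": [0,0,0],"roll": 0,"fingers": -1},
  ],
)

```text
clock: 37.3
tool_pos: [0.562, -0.0689, 0.0173]
tool_rot: [3.142, -0.003, 3.056]
wrist_force: [-4.4, 0.3, -0.1]
gripper_width: 0.0435
grip_force: 45.0
```

apply_moves(
  commands=[
    {"slide": [-0.06,0,0],"roll": 0,"fingers": -1},
    {"slide": [0,0,0],"roll": 0,"fingers": -1},
  ],
)

```text
clock: 37.55
tool_pos: [0.5621, -0.0689, 0.0166]
tool_rot: [3.141, -0.008, 3.056]
wrist_force: [-9.8, -0.1, 1.3]
gripper_width: 0.0434
grip_force: 45.0
```

apply_moves(
  commands=[
    {"slide": [0,0,0],"roll": 0,"fingers": 0.3},
    {"slide": [0,0,0],"roll": 0,"fingers": 0.3},
    {"slide": [0,0,0],"roll": 0,"fingers": 0.3},
    {"slide": [0,0,-0.4],"roll": 0,"fingers": 0.3},
    {"slide": [0,0,-0.8],"roll": 0,"fingers": 0.3},
    {"slide": [0.5,0,-0.8],"roll": 0,"fingers": 0.3},
    {"slide": [0.5,0,-0.8],"roll": 0,"fingers": 0.3},
    {"slide": [0.4,-0.6,-0.5],"roll": 0,"fingers": 0.4},
    {"slide": [0,-0.8,0],"roll": 0,"fingers": 0.4},
  ],
)

```text
clock: 38.67
tool_pos: [0.491, -0.1334, 0.1864]
tool_rot: [-3.141, 0.005, 3.058]
wrist_force: [0.9, 0.1, 0.1]
gripper_width: 0.0616
grip_force: 0.0
```

apply_moves(
  commands=[
    {"slide": [0,0,0],"roll": 0.82,"fingers": 0.4},
    {"slide": [0,0,0],"roll": 0.82,"fingers": 0.4},
    {"slide": [0,0,0],"roll": 0.82,"fingers": 0.4},
    {"slide": [0,0,0],"roll": 0.82,"fingers": 0.4},
    {"slide": [0,0,0],"roll": 0.82,"fingers": 0.4},
    {"slide": [0,0,0],"roll": 0.82,"fingers": 0.4},
    {"slide": [0,0,0],"roll": 0.82,"fingers": 0.4},
    {"slide": [0,0,0],"roll": 0.82,"fingers": 0.4},
    {"slide": [0,0,0],"roll": 0.82,"fingers": 0.4},
    {"slide": [0,0,0],"roll": 0.82,"fingers": 0.4},
  ],
)

```text
clock: 39.92
tool_pos: [0.491, -0.1331, 0.1841]
tool_rot: [3.14, 0.001, 1.62]
wrist_force: [-0.0, 0.1, 0.6]
gripper_width: 0.0616
grip_force: 0.0
```

```bash
cat > nx.py <<'E'
import sys
from lat import *
from pan import go,panels
f=grab('top','n%s.png'%sys.argv[1]);ps=panels(f)
V=f['color'].max(2);Q=tofix(onplane(f,np.argwhere(V<45)[:,::-1],.024)[:,:2]*1000)
for y in(-72,0,72):
    q=Q[(abs(Q[:,1]-y)<30)&(Q[:,0]<0)&(Q[:,0]>-160)]
    if len(q)>60: print('lane y',y,'n',len(q),'rear x',np.round(np.percentile(q[:,0],1),1),'y mid',np.round((np.percentile(q[:,1],2)+np.percentile(q[:,1],98))/2,1))
for p in ps:
    a=np.radians(p['pca']+180 if p['pca']<0 else p['pca']);c=np.array(p['c'])*.5+np.array(p['mean'])*.5;g=c+52*np.array([np.cos(a),np.sin(a)])
    print('grasp',np.round(g,1),np.degrees(a).round(1));go(*g,12,np.degrees(a))
E
python3 nx.py 1
```

```text
{'c': array([527.6, 338.1]), 'sz': array([149.3,  45.3]), 'a': -86.9, 'mean': array([527.7, 338.2]), 'pca': np.float64(-86.6), 'n': 1093}
{'c': array([405.9, 303.5]), 'sz': array([147.8,  44.6]), 'a': -86.5, 'mean': array([406.1, 303. ]), 'pca': np.float64(-86.9), 'n': 1104}
lane y -72 n 280 rear x -41.1 y mid -70.7
grasp [524.6 390.1] 93.4
t 40.0 at [ 491.  -133.1  184.1] yaw 92.5 w 61.4 F [-0.3  0.2  0.2] | slide [10.405  1.291  3.443] roll -0.09
grasp [403.2 355.2] 93.1
t 40.0 at [ 491.  -133.1  184.1] yaw 92.5 w 61.4 F [-0.3  0.2  0.2] | slide [ 9.846 -1.225  3.443] roll -0.06
```

Lane 1's panel sits at rear x=-41 (home is -40). The third panel has been knocked to (406,303), so I will use its new pose. Next is the middle panel into lane 2.

apply_moves(
  commands=[
    {"slide": [0.86,0.1,0],"roll": -0.09,"fingers": 0.4},
    {"slide": [0.86,0.11,0],"roll": 0,"fingers": 0.4},
    {"slide": [0.87,0.11,0],"roll": 0,"fingers": 0.4},
    {"slide": [0.87,0.11,0],"roll": 0,"fingers": 0.4},
    {"slide": [0.87,0.11,0],"roll": 0,"fingers": 0.4},
    {"slide": [0.87,0.11,0],"roll": 0,"fingers": 0.4},
    {"slide": [0.87,0.11,0],"roll": 0,"fingers": 0.4},
    {"slide": [0.87,0.11,0],"roll": 0,"fingers": 0.4},
    {"slide": [0.87,0.11,0],"roll": 0,"fingers": 0.4},
    {"slide": [0.87,0.11,0],"roll": 0,"fingers": 0.4},
    {"slide": [0.87,0.1,0.5],"roll": 0,"fingers": 0.4},
    {"slide": [0.85,0.1,0.7],"roll": 0,"fingers": 0.4},
  ],
)

```text
clock: 41.48
tool_pos: [0.5206, 0.3925, 0.1245]
tool_rot: [3.138, -0.002, 1.643]
wrist_force: [0.4, -0.3, -0.9]
gripper_width: 0.0615
grip_force: 0.0
```

apply_moves(
  commands=[
    {"slide": [0,0,0.2],"roll": 0,"fingers": 0.4},
    {"slide": [0,0,0],"roll": 0,"fingers": 0.4},
  ],
)

```text
clock: 41.72
tool_pos: [0.519, 0.3894, 0.1126]
tool_rot: [-3.14, 0.001, 1.642]
wrist_force: [0.1, -0.3, 0.4]
gripper_width: 0.0616
grip_force: 0.0
```

```bash
python3 go.py 524.6 390.1 12 93.3
```

```text
t 41.7 at [519.  389.4 112.6] yaw 94.1 w 61.6 F [ 0.1 -0.3  0.4] | slide [0.007 0.112 2.011] roll 0.08
```

apply_moves(
  commands=[
    {"slide": [0,0.11,0.5],"roll": 0.08,"fingers": 0.4},
    {"slide": [0,0,0.7],"roll": 0,"fingers": 0.4},
    {"slide": [0,0,0.6],"roll": 0,"fingers": 0.4},
    {"slide": [0,0,0.2],"roll": 0,"fingers": 0.4},
    {"slide": [0,0,0],"roll": 0,"fingers": 0.4},
    {"slide": [0,0,0],"roll": 0,"fingers": -1},
    {"slide": [0,0,0],"roll": 0,"fingers": -1},
    {"slide": [0,0,0],"roll": 0,"fingers": -1},
    {"slide": [0,0,0],"roll": 0,"fingers": -1},
  ],
)

```text
clock: 42.85
tool_pos: [0.5258, 0.391, 0.014]
tool_rot: [3.14, -0.001, 1.626]
wrist_force: [-1.2, -1.4, 7.3]
gripper_width: 0.0434
grip_force: 45.0
```

apply_moves(
  commands=[
    {"slide": [0,0,-0.4],"roll": 0,"fingers": -1},
    {"slide": [0,0,-0.8],"roll": 0,"fingers": -1},
    {"slide": [0,0,-0.8],"roll": 0,"fingers": -1},
    {"slide": [0,0,-0.8],"roll": 0,"fingers": -1},
    {"slide": [0,0,-0.7],"roll": 0,"fingers": -1},
    {"slide": [0,0,0],"roll": -0.9,"fingers": -1},
    {"slide": [0,0,0],"roll": -0.9,"fingers": -1},
    {"slide": [0,0,0],"roll": -0.9,"fingers": -1},
    {"slide": [0,0,0],"roll": -0.9,"fingers": -1},
    {"slide": [0,0,0],"roll": -0.9,"fingers": -1},
    {"slide": [0,0,0],"roll": -0.9,"fingers": -1},
    {"slide": [0,0,0],"roll": -0.9,"fingers": -1},
  ],
)

```text
clock: 44.35
tool_pos: [0.5249, 0.3906, 0.1889]
tool_rot: [3.141, 0.0, 2.731]
wrist_force: [1.1, 0.0, -0.9]
gripper_width: 0.0435
grip_force: 45.0
```

apply_moves(
  commands=[
    {"slide": [0,0,0],"roll": -0.9,"fingers": -1},
    {"slide": [0,0,0],"roll": -0.95,"fingers": -1},
    {"slide": [0,0,0],"roll": 0,"fingers": -1},
  ],
)

```text
clock: 44.72
tool_pos: [0.525, 0.3906, 0.1887]
tool_rot: [3.141, 0.0, 3.047]
wrist_force: [-0.6, 0.5, -1.7]
gripper_width: 0.0434
grip_force: 45.0
```

```bash
python3 go.py 436 14.1 50 175.1
```

```text
t 44.7 at [525.  390.6 188.7] yaw 174.6 w 43.4 F [-0.6  0.5 -1.7] | slide [ 1.129 -7.654  2.774] roll -0.05
```

apply_moves(
  commands=[
    {"slide": [0.11,-0.76,0],"roll": -0.05,"fingers": -1},
    {"slide": [0.11,-0.76,0],"roll": 0,"fingers": -1},
    {"slide": [0.11,-0.76,0],"roll": 0,"fingers": -1},
    {"slide": [0.11,-0.76,0],"roll": 0,"fingers": -1},
    {"slide": [0.11,-0.77,0],"roll": 0,"fingers": -1},
    {"slide": [0.11,-0.77,0],"roll": 0,"fingers": -1},
    {"slide": [0.11,-0.77,0],"roll": 0,"fingers": -1},
    {"slide": [0.12,-0.77,0],"roll": 0,"fingers": -1},
    {"slide": [0.12,-0.77,0.5],"roll": 0,"fingers": -1},
    {"slide": [0.12,-0.76,0.7],"roll": 0,"fingers": -1},
    {"slide": [0,0,0.8],"roll": 0,"fingers": -1},
    {"slide": [0,0,0.7],"roll": 0,"fingers": -1},
  ],
)

```text
clock: 46.22
tool_pos: [0.4366, 0.0136, 0.0523]
tool_rot: [3.141, 0.001, 3.052]
wrist_force: [0.8, -0.1, -0.4]
gripper_width: 0.0432
grip_force: 45.0
```

apply_moves(
  commands=[
    {"slide": [0,0,0],"roll": 0,"fingers": -1},
    {"slide": [0,0,0],"roll": 0,"fingers": -1},
  ],
)

```text
clock: 46.48
tool_pos: [0.437, 0.0143, 0.0538]
tool_rot: [3.141, 0.001, 3.056]
wrist_force: [0.1, 0.4, -0.8]
gripper_width: 0.0434
grip_force: 45.0
```

```bash
python3 - <<'E'
from lat import *
from pan import go
go(436,14.1,18,175.1);f=grab('top','top5.png');panely(f,.061,0,(-60,-15,6))
E
```

```text
t 46.5 at [437.   14.3  53.8] yaw 175.1 w 43.4 F [ 0.1  0.4 -0.8] | slide [ 0.02  -0.006  0.715] roll 0.0
x -60 y mid 0.6 w 41.0
x -54 y mid -0.2 w 43.4
x -48 y mid 1.6 w 41.2
x -42 y mid -0.3 w 41.3
x -36 y mid 0.4 w 41.3
x -30 y mid 0.9 w 41.3
x -24 y mid 1.5 w 41.1
nose x [-24.5 -23.2 -22.1]
```

Aligned to within 1 mm, inserting.

apply_moves(
  commands=[
    {"slide": [0,-0.01,0.4],"roll": 0,"fingers": -1},
    {"slide": [0,0,0.31],"roll": 0,"fingers": -1},
    {"slide": [0,0,0],"roll": 0,"fingers": -1},
    {"slide": [-0.2,0,0],"roll": 0,"fingers": -1},
    {"slide": [-0.2,0,0],"roll": 0,"fingers": -1},
    {"slide": [-0.2,0,0],"roll": 0,"fingers": -1},
    {"slide": [-0.2,0,0],"roll": 0,"fingers": -1},
    {"slide": [-0.2,0,0],"roll": 0,"fingers": -1},
  ],
)

```text
clock: 47.52
tool_pos: [0.4869, 0.0094, 0.0172]
tool_rot: [3.142, 0.0, 3.057]
wrist_force: [-0.5, 0.2, -1.0]
gripper_width: 0.0434
grip_force: 45.0
```

apply_moves(
  commands=[
    {"slide": [-0.25,0,0],"roll": 0,"fingers": -1},
    {"slide": [-0.25,0,0],"roll": 0,"fingers": -1},
    {"slide": [-0.25,0,0],"roll": 0,"fingers": -1},
    {"slide": [-0.25,0,0],"roll": 0,"fingers": -1},
    {"slide": [-0.25,0,0],"roll": 0,"fingers": -1},
    {"slide": [-0.2,0,0],"roll": 0,"fingers": -1},
  ],
)

```text
clock: 48.28
tool_pos: [0.5592, 0.0034, 0.0171]
tool_rot: [3.142, 0.0, 3.057]
wrist_force: [0.7, -0.1, -1.0]
gripper_width: 0.0434
grip_force: 45.0
```

apply_moves(
  commands=[
    {"slide": [-0.1,0,0],"roll": 0,"fingers": -1},
    {"slide": [-0.08,0,0],"roll": 0,"fingers": -1},
    {"slide": [-0.06,0,0],"roll": 0,"fingers": -1},
    {"slide": [-0.04,0,0],"roll": 0,"fingers": -1},
    {"slide": [0,0,0],"roll": 0,"fingers": -1},
  ],
)

```text
clock: 48.9
tool_pos: [0.5688, 0.0025, 0.0163]
tool_rot: [-3.141, -0.007, 3.058]
wrist_force: [-7.1, 0.6, 1.1]
gripper_width: 0.0435
grip_force: 45.0
```

apply_moves(
  commands=[
    {"slide": [0,0,0],"roll": 0,"fingers": 0.3},
    {"slide": [0,0,0],"roll": 0,"fingers": 0.3},
    {"slide": [0,0,0],"roll": 0,"fingers": 0.3},
    {"slide": [0,0,-0.4],"roll": 0,"fingers": 0.3},
    {"slide": [0,0,-0.8],"roll": 0,"fingers": 0.3},
    {"slide": [0.5,0,-0.8],"roll": 0,"fingers": 0.3},
    {"slide": [0.5,0,-0.8],"roll": 0,"fingers": 0.3},
    {"slide": [0.4,0,-0.5],"roll": 0.82,"fingers": 0.4},
    {"slide": [0,0,0],"roll": 0.82,"fingers": 0.4},
    {"slide": [0,0,0],"roll": 0.82,"fingers": 0.4},
    {"slide": [0,0,0],"roll": 0.82,"fingers": 0.4},
    {"slide": [0,0,0],"roll": 0.82,"fingers": 0.4},
  ],
)

```text
clock: 50.4
tool_pos: [0.5028, 0.0081, 0.1837]
tool_rot: [3.14, 0.001, 2.337]
wrist_force: [-0.4, 0.5, -0.3]
gripper_width: 0.0614
grip_force: 0.0
```

apply_moves(
  commands=[
    {"slide": [0,0,0],"roll": 0.82,"fingers": 0.4},
    {"slide": [0,0,0],"roll": 0.82,"fingers": 0.4},
    {"slide": [0,0,0],"roll": 0.82,"fingers": 0.4},
    {"slide": [0,0,0],"roll": 0.82,"fingers": 0.4},
    {"slide": [0,0,0],"roll": 0.82,"fingers": 0.4},
    {"slide": [0,0,0],"roll": 0,"fingers": 0.4},
  ],
)

```text
clock: 51.15
tool_pos: [0.5028, 0.0081, 0.1834]
tool_rot: [3.14, 0.0, 1.628]
wrist_force: [-0.2, 0.5, -0.2]
gripper_width: 0.0611
grip_force: 0.0
```

```bash
sed -i 's/c+52/c+56/' nx.py; python3 nx.py 2
```

```text
{'c': array([405.9, 303.5]), 'sz': array([147.7,  44.7]), 'a': -86.7, 'mean': array([406.1, 303.1]), 'pca': np.float64(-86.9), 'n': 1103}
lane y -72 n 75 rear x -115.0 y mid -72.3
lane y 0 n 133 rear x -152.2 y mid -5.4
grasp [403.  359.2] 93.1
t 51.2 at [502.7   8.1 183.2] yaw 93.4 w 61.3 F [0.5 0.6 0.1] | slide [ 7.119 -1.612  3.423] roll 0.03
```

apply_moves(
  commands=[
    {"slide": [0.79,-0.18,0],"roll": 0.03,"fingers": 0.4},
    {"slide": [0.79,-0.18,0],"roll": 0,"fingers": 0.4},
    {"slide": [0.79,-0.18,0],"roll": 0,"fingers": 0.4},
    {"slide": [0.79,-0.18,0],"roll": 0,"fingers": 0.4},
    {"slide": [0.79,-0.18,0],"roll": 0,"fingers": 0.4},
    {"slide": [0.79,-0.18,0],"roll": 0,"fingers": 0.4},
    {"slide": [0.79,-0.18,0],"roll": 0,"fingers": 0.4},
    {"slide": [0.79,-0.18,0.3],"roll": 0,"fingers": 0.4},
    {"slide": [0.8,-0.17,0.5],"roll": 0,"fingers": 0.4},
    {"slide": [0,0,0.6],"roll": 0,"fingers": 0.4},
    {"slide": [0,0,0],"roll": 0,"fingers": 0.4},
    {"slide": [0,0,0],"roll": 0,"fingers": 0.4},
  ],
)

```text
clock: 52.7
tool_pos: [0.4045, 0.3596, 0.1132]
tool_rot: [3.141, -0.001, 1.622]
wrist_force: [-1.1, -0.6, 0.1]
gripper_width: 0.0617
grip_force: 0.0
```

```bash
python3 go.py 403 359.2 12.5 93.1
```

```text
t 52.7 at [404.5 359.6 113.2] yaw 92.9 w 61.7 F [-1.1 -0.6  0.1] | slide [-0.007 -0.031  2.013] roll -0.02
```

apply_moves(
  commands=[
    {"slide": [0,-0.03,0.5],"roll": -0.02,"fingers": 0.4},
    {"slide": [0,0,0.7],"roll": 0,"fingers": 0.4},
    {"slide": [0,0,0.6],"roll": 0,"fingers": 0.4},
    {"slide": [0,0,0.2],"roll": 0,"fingers": 0.4},
    {"slide": [0,0,0],"roll": 0,"fingers": 0.4},
    {"slide": [0,0,0],"roll": 0,"fingers": -1},
    {"slide": [0,0,0],"roll": 0,"fingers": -1},
    {"slide": [0,0,0],"roll": 0,"fingers": -1},
    {"slide": [0,0,0],"roll": 0,"fingers": -1},
  ],
)

```text
clock: 53.82
tool_pos: [0.4032, 0.36, 0.0133]
tool_rot: [3.14, -0.001, 1.625]
wrist_force: [-0.4, -0.5, 6.2]
gripper_width: 0.0434
grip_force: 45.0
```

apply_moves(
  commands=[
    {"slide": [0,0,-0.4],"roll": 0,"fingers": -1},
    {"slide": [0,0,-0.8],"roll": 0,"fingers": -1},
    {"slide": [0,0,-0.8],"roll": 0,"fingers": -1},
    {"slide": [0,0,-0.8],"roll": 0,"fingers": -1},
    {"slide": [0,0,-0.7],"roll": 0,"fingers": -1},
    {"slide": [0,0,0],"roll": -0.91,"fingers": -1},
    {"slide": [0,0,0],"roll": -0.91,"fingers": -1},
    {"slide": [0,0,0],"roll": -0.91,"fingers": -1},
    {"slide": [0,0,0],"roll": -0.91,"fingers": -1},
    {"slide": [0,0,0],"roll": -0.91,"fingers": -1},
    {"slide": [0,0,0],"roll": -0.91,"fingers": -1},
    {"slide": [0,0,0],"roll": -0.91,"fingers": -1},
  ],
)

```text
clock: 55.32
tool_pos: [0.4022, 0.3593, 0.1873]
tool_rot: [-3.141, -0.0, 2.742]
wrist_force: [0.2, 0.1, -2.1]
gripper_width: 0.0434
grip_force: 45.0
```

apply_moves(
  commands=[
    {"slide": [0,0,0],"roll": -0.91,"fingers": -1},
    {"slide": [0,0,0],"roll": -0.92,"fingers": -1},
    {"slide": [0,0,0],"roll": 0,"fingers": -1},
  ],
)

```text
clock: 55.7
tool_pos: [0.4023, 0.3594, 0.1873]
tool_rot: [-3.141, -0.0, 3.054]
wrist_force: [1.0, 0.3, -2.1]
gripper_width: 0.0436
grip_force: 45.0
```

```bash
python3 go.py 437.7 86.2 52 175.1
```

```text
t 55.7 at [402.3 359.4 187.3] yaw 175.0 w 43.6 F [ 1.   0.3 -2.1] | slide [-1.172 -5.383  2.705] roll -0.01
```

apply_moves(
  commands=[
    {"slide": [-0.16,-0.77,0],"roll": -0.01,"fingers": -1},
    {"slide": [-0.16,-0.77,0],"roll": 0,"fingers": -1},
    {"slide": [-0.17,-0.77,0],"roll": 0,"fingers": -1},
    {"slide": [-0.17,-0.77,0],"roll": 0,"fingers": -1},
    {"slide": [-0.17,-0.77,0],"roll": 0,"fingers": -1},
    {"slide": [-0.17,-0.77,0],"roll": 0,"fingers": -1},
    {"slide": [-0.17,-0.76,0],"roll": 0,"fingers": -1},
    {"slide": [0,0,0.6],"roll": 0,"fingers": -1},
    {"slide": [0,0,0.8],"roll": 0,"fingers": -1},
    {"slide": [0,0,0.8],"roll": 0,"fingers": -1},
    {"slide": [0,0,0.45],"roll": 0,"fingers": -1},
    {"slide": [0,0,0],"roll": 0,"fingers": -1},
  ],
)

```text
clock: 57.2
tool_pos: [0.4369, 0.0863, 0.0535]
tool_rot: [-3.141, -0.003, 3.055]
wrist_force: [-0.2, 0.4, -1.7]
gripper_width: 0.0435
grip_force: 45.0
```

```bash
python3 - <<'E'
from lat import *
from pan import go
go(437.7,86.2,18,175.1);f=grab('top','top6.png');panely(f,.061,72,(-66,-15,6));g=grab('side')
u,v=proj(f,[.5,.05,.05])[0].astype(int);a=f['color'][v-75:v+75,u-80:u+80]
u,v=proj(g,[.5,.1,.05])[0].astype(int);b=g['color'][v-75:v+75,u-80:u+80]
cv2.imwrite('pics/c6.png',cv2.resize(np.hstack([a,b])[:,:,::-1],(800,375)))
E
```

```text
t 57.2 at [436.9  86.3  53.5] yaw 175.0 w 43.5 F [-0.2  0.4 -1.7] | slide [-0.016 -0.001  0.71 ] roll -0.01
x -66 y mid 81.6 w 21.4
x -60 y mid 73.8 w 38.5
x -54 y mid 72.0 w 43.3
x -48 y mid 72.6 w 43.6
x -42 y mid 71.9 w 41.2
x -36 y mid 72.7 w 41.3
x -30 y mid 72.1 w 43.4
x -24 y mid 72.7 w 38.7
nose x [-27.2 -25.9 -24.7]
```

View pics/c6.png

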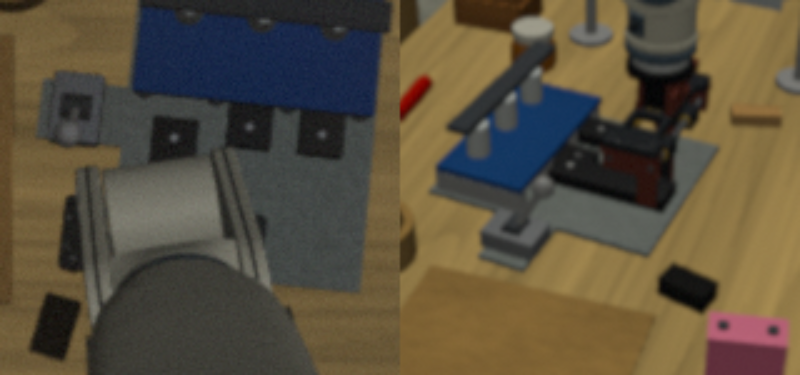

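The top crop shows lanes 1 and 2 occupied and home, at (322,135) and (250,125). The third panel's nose at (174,140) is centred on lane 3, and the lever ball is at (70,130). I insert the first part gripped, staying clear of the ball.

apply_moves(
  commands=[
    {"slide": [0,0,0.4],"roll": -0.01,"fingers": -1},
    {"slide": [0,0,0.31],"roll": 0,"fingers": -1},
    {"slide": [0,0,0],"roll": 0,"fingers": -1},
    {"slide": [-0.2,0,0],"roll": 0,"fingers": -1},
    {"slide": [-0.2,0,0],"roll": 0,"fingers": -1},
    {"slide": [-0.2,0,0],"roll": 0,"fingers": -1},
    {"slide": [-0.2,0,0],"roll": 0,"fingers": -1},
    {"slide": [-0.12,0,0],"roll": 0,"fingers": -1},
    {"slide": [0,0,0],"roll": 0,"fingers": -1},
  ],
)

```text
clock: 58.42
tool_pos: [0.4845, 0.0827, 0.0192]
tool_rot: [3.142, 0.0, 3.059]
wrist_force: [-0.7, 0.4, -1.0]
gripper_width: 0.0434
grip_force: 45.0
```

apply_moves(
  commands=[
    {"slide": [0,0,0.02],"roll": 0,"fingers": 0.3},
    {"slide": [0,0,0],"roll": 0,"fingers": 0.3},
    {"slide": [0,0,0],"roll": 0,"fingers": 0.3},
    {"slide": [0,0,-0.5],"roll": 0,"fingers": 0.3},
    {"slide": [0,0,-0.6],"roll": 0,"fingers": 0.3},
    {"slide": [0.6,0,-0.5],"roll": 0,"fingers": -0.5},
    {"slide": [0.6,0,0],"roll": 0.9,"fingers": -1},
    {"slide": [0,0,0],"roll": 0.9,"fingers": -1},
    {"slide": [0,0,0],"roll": 0.9,"fingers": -1},
    {"slide": [0,0,0],"roll": 0.9,"fingers": -1},
    {"slide": [0,0,0],"roll": 0.9,"fingers": -1},
  ],
)

```text
clock: 59.8
tool_pos: [0.4241, 0.0877, 0.0983]
tool_rot: [3.142, 0.0, 2.269]
wrist_force: [0.3, -0.6, 0.4]
gripper_width: 0.0016
grip_force: 0.0
```

apply_moves(
  commands=[
    {"slide": [0,0,0],"roll": 0.9,"fingers": -1},
    {"slide": [0,0,0],"roll": 0.9,"fingers": -1},
    {"slide": [0,0,0],"roll": 0.9,"fingers": -1},
    {"slide": [0,0,0],"roll": 0.9,"fingers": -1},
    {"slide": [0,0,0],"roll": 0.9,"fingers": -1},
    {"slide": [0,0,0],"roll": 0,"fingers": -1},
  ],
)

```text
clock: 60.55
tool_pos: [0.4241, 0.0877, 0.0983]
tool_rot: [3.141, -0.0, 1.49]
wrist_force: [-0.2, -0.3, -0.2]
gripper_width: 0.0002
grip_force: 0.0
```

```bash
python3 - <<'E'
from lat import *
from pan import go
o=manip.get_obs()['tool_pos'][:2]*1000;print(tofix(o))
# point 40 mm behind the panel rear, fixture (-165,72) ; and (-150,72)
for x in(-165,-55): p=O+R@np.array([x,72.]);go(*p,13,85.1)
E
```

```text
[-168.15252299   72.3031878 ]
t 60.5 at [424.1  87.7  98.3] yaw 85.4 w 0.2 F [-0.2 -0.3 -0.2] | slide [-0.006  0.063  1.705] roll 0.03
t 60.5 at [424.1  87.7  98.3] yaw 85.4 w 0.2 F [-0.2 -0.3 -0.2] | slide [-0.006  2.263  1.705] roll 0.03
```

apply_moves(
  commands=[
    {"slide": [0,0,0.7],"roll": 0.03,"fingers": -1},
    {"slide": [0,0,0.7],"roll": 0,"fingers": -1},
    {"slide": [0,0,0.27],"roll": 0,"fingers": -1},
    {"slide": [0,0,0],"roll": 0,"fingers": -1},
    {"slide": [0,0.25,0],"roll": 0,"fingers": -1},
    {"slide": [0,0.25,0],"roll": 0,"fingers": -1},
    {"slide": [0,0.2,0],"roll": 0,"fingers": -1},
    {"slide": [0,0.2,0],"roll": 0,"fingers": -1},
    {"slide": [0,0.2,0],"roll": 0,"fingers": -1},
    {"slide": [0,0.2,0],"roll": 0,"fingers": -1},
  ],
)

```text
clock: 61.8
tool_pos: [0.4895, 0.0819, 0.0146]
tool_rot: [-3.141, 0.0, 1.483]
wrist_force: [-1.0, -0.1, 0.6]
gripper_width: 0.0004
grip_force: 0.4
```

apply_moves(
  commands=[
    {"slide": [0,0.2,0],"roll": 0,"fingers": -1},
    {"slide": [0,0.2,0],"roll": 0,"fingers": -1},
    {"slide": [0,0.2,0],"roll": 0,"fingers": -1},
    {"slide": [0,0.2,0],"roll": 0,"fingers": -1},
  ],
)

```text
clock: 62.3
tool_pos: [0.5295, 0.0784, 0.0146]
tool_rot: [3.142, 0.0, 1.483]
wrist_force: [-0.3, -0.9, -0.3]
gripper_width: 0.0004
grip_force: 0.2
```

```bash
python3 - <<'E'
from lat import *
from pan import go
o=manip.get_obs()['tool_pos'][:2]*1000;print(tofix(o))
p=O+R@np.array([-53.5,72.]);go(*p,13,85.1)
E
```

```text
[-62.37781011  72.06991687]
t 62.3 at [529.5  78.4  14.6] yaw 85.0 w 0.4 F [-0.3 -0.9 -0.3] | slide [-0.001  0.178  0.033] roll -0.01
```

apply_moves(
  commands=[
    {"slide": [0,0.08,0],"roll": 0,"fingers": -1},
    {"slide": [0,0.06,0],"roll": 0,"fingers": -1},
    {"slide": [0,0.04,0],"roll": 0,"fingers": -1},
    {"slide": [0,0.04,0],"roll": 0,"fingers": -1},
    {"slide": [0,0,0],"roll": 0,"fingers": -1},
  ],
)

```text
clock: 62.92
tool_pos: [0.54, 0.0776, 0.0147]
tool_rot: [3.141, -0.0, 1.483]
wrist_force: [-1.1, -0.1, 0.0]
gripper_width: 0.0007
grip_force: 0.0
```

```bash
python3 -c "
from lat import *
print(tofix(manip.get_obs()['tool_pos'][:2]*1000))"
```

```text
[-51.89295554  72.08340464]
```

Slightly further, until the stop is felt.

apply_moves(
  commands=[
    {"slide": [0,0.05,0],"roll": 0,"fingers": -1},
    {"slide": [0,0.05,0],"roll": 0,"fingers": -1},
    {"slide": [0,0,0],"roll": 0,"fingers": -1},
  ],
)

```text
clock: 63.3
tool_pos: [0.5437, 0.0771, 0.0145]
tool_rot: [-3.139, 0.0, 1.483]
wrist_force: [-6.2, -0.4, 2.6]
gripper_width: 0.0004
grip_force: 2.4
```

apply_moves(
  commands=[
    {"slide": [0,0.05,0],"roll": 0,"fingers": -1},
    {"slide": [0,0,0],"roll": 0,"fingers": -1},
  ],
)

```text
clock: 63.55
tool_pos: [0.5437, 0.0769, 0.0142]
tool_rot: [-3.135, 0.001, 1.483]
wrist_force: [-11.5, 2.8, 8.0]
gripper_width: 0.0006
grip_force: 5.6
```

apply_moves(
  commands=[
    {"slide": [0,-0.3,0],"roll": 0,"fingers": -1},
    {"slide": [0,-0.4,-0.5],"roll": 0,"fingers": -1},
    {"slide": [0,-0.6,-0.8],"roll": 0,"fingers": -1},
    {"slide": [0,-0.6,-0.8],"roll": 0,"fingers": -1},
    {"slide": [0.5,-0.6,-0.8],"roll": 0,"fingers": -1},
    {"slide": [0.9,-0.3,-0.5],"roll": 0,"fingers": -1},
    {"slide": [0.9,0,0],"roll": 0,"fingers": -1},
    {"slide": [0.9,0,0],"roll": 0,"fingers": -1},
    {"slide": [0.9,0,0],"roll": 0,"fingers": -1},
    {"slide": [0.9,0,0],"roll": 0,"fingers": -1},
    {"slide": [0,0,0],"roll": 0,"fingers": -1},
  ],
)

```text
clock: 64.92
tool_pos: [0.4301, 0.3408, 0.1848]
tool_rot: [3.14, -0.002, 1.486]
wrist_force: [0.6, -0.7, -0.5]
gripper_width: 0.0005
grip_force: 0.0
```

```bash
python3 nx.py 3; python3 - <<'E'
from lat import *
from pan import go
a=cv2.imread('pics/n3.png')[140:320,230:450];cv2.imwrite('pics/c7.png',cv2.convertScaleAbs(cv2.resize(a,(720,589),interpolation=cv2.INTER_CUBIC),alpha=1.6))
p=O+R@np.array([-100,172.]);go(*p,92,85.1)
E
```

```text
lane y -72 n 285 rear x -41.1 y mid -70.7
lane y 0 n 282 rear x -41.0 y mid 0.7
lane y 72 n 276 rear x -40.6 y mid 72.3
t 65.0 at [429.5 339.  184.5] yaw 85.1 w 0.5 F [-0.  -0.4 -0.3] | slide [-3.023  1.686  1.849] roll 0.0
```

View pics/c7.png

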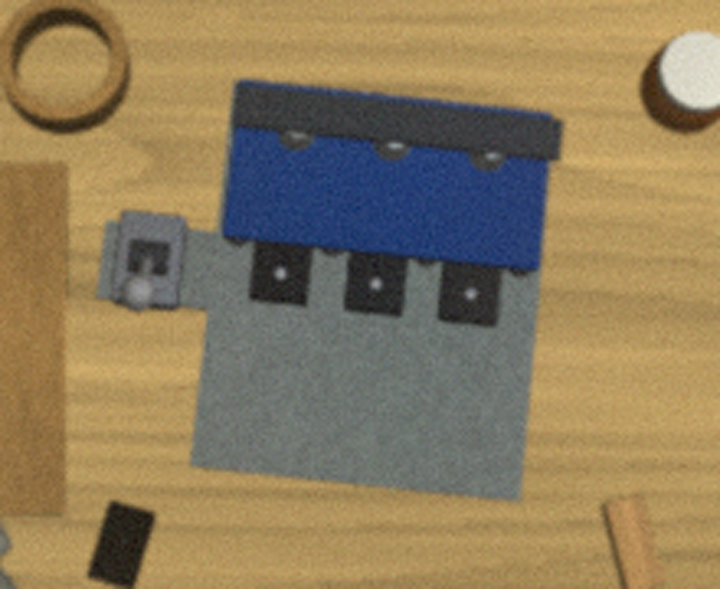

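All three panels are equally home (rear at about -41 mm, top crop row 300 to 320), and the lever ball at (140,290) is open. Now I push the lever over.

apply_moves(
  commands=[
    {"slide": [-0.75,0.4,0],"roll": 0,"fingers": -1},
    {"slide": [-0.75,0.4,0],"roll": 0,"fingers": -1},
    {"slide": [-0.75,0.4,0],"roll": 0,"fingers": -1},
    {"slide": [-0.77,0.45,0],"roll": 0,"fingers": -1},
    {"slide": [0,0,0.7],"roll": 0,"fingers": -1},
    {"slide": [0,0,0.7],"roll": 0,"fingers": -1},
    {"slide": [0,0,0.45],"roll": 0,"fingers": -1},
    {"slide": [0,0,0],"roll": 0,"fingers": -1},
  ],
)

```text
clock: 65.97
tool_pos: [0.4969, 0.1788, 0.0909]
tool_rot: [-3.138, 0.002, 1.482]
wrist_force: [-0.7, 0.8, -0.4]
gripper_width: 0.0005
grip_force: 0.0
```

apply_moves(
  commands=[
    {"slide": [0,0.25,0],"roll": 0,"fingers": -1},
    {"slide": [0,0.25,0],"roll": 0,"fingers": -1},
    {"slide": [0,0.25,0],"roll": 0,"fingers": -1},
    {"slide": [0,0.25,0],"roll": 0,"fingers": -1},
    {"slide": [0,0.25,0],"roll": 0,"fingers": -1},
    {"slide": [0,0.25,0],"roll": 0,"fingers": -1},
    {"slide": [0,0.2,0],"roll": 0,"fingers": -1},
  ],
)

```text
clock: 66.85
tool_pos: [0.5841, 0.173, 0.092]
tool_rot: [-3.141, 0.0, 1.483]
wrist_force: [-0.7, 0.6, -0.7]
gripper_width: 0.0005
grip_force: 0.5
```

```bash
python3 -c "
from lat import *
print(tofix(manip.get_obs()['tool_pos'][:2]*1000))"
```

```text
[-16.10233654 170.92608383]
```

apply_moves(
  commands=[
    {"slide": [0,0.12,0],"roll": 0,"fingers": -1},
    {"slide": [0,0.1,0],"roll": 0,"fingers": -1},
    {"slide": [0,0.08,0],"roll": 0,"fingers": -1},
    {"slide": [0,0.06,0],"roll": 0,"fingers": -1},
    {"slide": [0,0,0],"roll": 0,"fingers": -1},
  ],
)

```text
clock: 67.47
tool_pos: [0.5982, 0.1717, 0.0919]
tool_rot: [-3.135, 0.001, 1.483]
wrist_force: [-9.8, 1.2, 5.9]
gripper_width: 0.0002
grip_force: 5.4
```

apply_moves(
  commands=[
    {"slide": [0,0.06,0],"roll": 0,"fingers": -1},
    {"slide": [0,0.04,0],"roll": 0,"fingers": -1},
    {"slide": [0,0,0],"roll": 0,"fingers": -1},
  ],
)

```text
clock: 67.85
tool_pos: [0.5986, 0.1715, 0.0917]
tool_rot: [-3.126, 0.002, 1.483]
wrist_force: [-24.6, 4.2, 17.7]
gripper_width: 0.0004
grip_force: 13.1
```

At the stop. Retreat and verify.

apply_moves(
  commands=[
    {"slide": [0,-0.3,0],"roll": 0,"fingers": -1},
    {"slide": [0,-0.3,-0.4],"roll": 0,"fingers": -1},
    {"slide": [0,-0.5,-0.8],"roll": 0,"fingers": -1},
    {"slide": [0.5,-0.6,-0.8],"roll": 0,"fingers": -1},
    {"slide": [0.8,-0.6,0],"roll": 0,"fingers": -1},
    {"slide": [0.9,0,0],"roll": 0,"fingers": -1},
    {"slide": [0.9,0,0],"roll": 0,"fingers": -1},
    {"slide": [0,0,0],"roll": 0,"fingers": -1},
    {"slide": [0,0,0],"roll": 0,"fingers": -1},
  ],
)

```text
clock: 68.97
tool_pos: [0.505, 0.335, 0.192]
tool_rot: [-3.142, 0.001, 1.484]
wrist_force: [0.2, 0.4, -0.1]
gripper_width: 0.0004
grip_force: 0.0
```

```bash
python3 nx.py 4; python3 - <<'E'
from lat import *
f=grab('top');g=grab('side')
for f_ in(f,g):
    C=cloud(f_);m=near(C,(.612,.174),.025)&(C[:,:,2]>.095)&(C[:,:,2]<.14);print('ball',m.sum(),np.round(C[m].mean(0),3))
a=f['color'][90:340,200:530];b=g['color'][140:390,200:440]
cv2.imwrite('pics/c8.png',cv2.convertScaleAbs(cv2.resize(np.hstack([a,b])[:,:,::-1],(798,350)),alpha=1.5))
E
```

```text
lane y -72 n 283 rear x -41.1 y mid -70.8
lane y 0 n 279 rear x -40.9 y mid 0.8
lane y 72 n 277 rear x -40.6 y mid 72.3
ball 95 [0.618 0.171 0.107]
ball 57 [0.616 0.177 0.104]
```

View pics/c8.png

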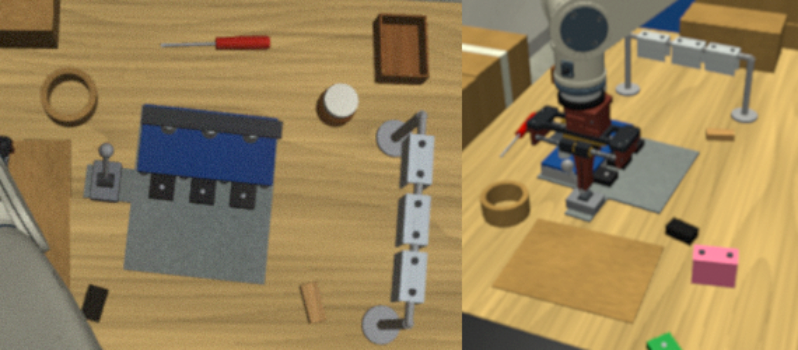

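The final view shows the lever fully over (ball at (107,150)), three panels home and three saddles astride the bar. The bystanders are where they were.

```bash
python3 -c "
from workcell import close_job
print(close_job())"
```

```text
the job is handed in; nothing more can be done
None
```

The job is done and handed in, with about 69 s used of 210 s: I opened the lever, hung the three saddles on the rail, slid all three panels home (one was knocked aside midway and re-measured), and locked the lever again, and the last pictures before hand-in confirmed it; no score came back.

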